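Wind the router up with its loose crank

ROBOT

A 7-joint arm with a two-finger parallel gripper is mounted at the origin on a cart in front of the work surface, level with it; the furniture and walls round the work are solid. World frame = base frame: x ahead of the robot, y to its left, z up, the work surface at z = 0. Lengths are in m, angles in rad, forces in N, time in s.
With the tool pointing down it reaches from about 0.425 to 0.875 m from the base axis. Payload 4.7 kg.
Tool frame: the origin (TCP) lies at the very end of the fingers, on their centre line; the grasp point (between the pads) lies 19 mm behind it; x points along the fingers, y is the direction in which the jaws open and shut, and the axes are right-handed (so a half turn about x gives the same grasp; the last joint's range is limited). The gripper opens to 87 mm and grips with 3 to 60 N. Pads are 19 mm wide; open, the fingers measure 117 mm over their backs; the gripper's body (75 mm by 190 mm) begins 51 mm behind the grasp point.
Start: joints at [1.229, 0.321, -0.07, 1.45, 0.023, 1.371, -0.057], TCP at [0.226, -0.609, 0.223] pointing down, gripper open.
Joint ranges: [-2.86, 2.86], [-0.3, 2.09], [-1.38, 1.24], [0.06, 2.45], [-1.56, 4.7], [0.09, 2.05], [-2.69, 2.69]. Speed limits (rad/s): [2.57, 2.57, 3.14, 3.14, 3.14, 3.14, 3.14].

INTERFACE

Orientations are given as a rotation vector (axis times angle).
In Python, from bench import ctrl gives the robot as it stands.
- The arm moves only by the tool step_arm, never from a script. Its argument "increments" is one flat list of numbers, 6 for each row, row after row: the shift along the tool's x, y, z in cm, then the turn, a rotation vector about the tool's x, y, z in rad. In form: [tx, ty, tz, ax, ay, az, tx, ty, tz, ax, ay, az, ...]. A call has 1 to 12 rows; each row shifts and turns the commanded pose from where the row before left it, along the tool's axes as they then stand; what a row does not reach is not made up. A row lasts 1/8 s, in which the tool goes at most 62.5 mm and 10.7 degrees, less where a joint would pass 70% of its speed; a pose out of reach is approached as far as the arm can. A call with a gripper value outside its range is refused whole. "fingers" is the opening in per cent of the stroke, from 0 (shut) to 100 (fully open), set as the call begins (left out, the last holds). The fingers move at their own pace and stop on an object; "force" is the grip in N (left out, the last holds). Time passes only in rows, so rows that do not move let the fingers close. It gives the time, the measured TCP pose, the force and the opening at its end, in the units of the state.
- ctrl.get_state(): the state, without advancing time (a new reading comes with each control period).
- ctrl.get_image(name): name is "side" or "top"; returns the picture (420x560x3 uint8, red, green, blue); there is no depth.
- ctrl.camera_params(name): a dict with "vertical_fov" (degrees; the focal length in pixels is half the picture's height over the tangent of half this angle, whatever the lens; pixels are square), "cx", "cy" (the principal point, pixels), "R" (3x3) and "t" (3): a world point X has camera coordinates R X + t. Camera axes: x right, y down, z forward; pixel columns grow to the right and rows downward; lengths in m; the calibration is good to about 2 mm. A picture is of the moment at which its call begins. camera_params takes no time and is no camera call.
- ctrl.close_job(): hands the job in, once; it reports no verdict.
Trained networks look in the newest picture that a camera, given by its name, has taken for a name from the list of things; names that differ only in an ending like _2 or _b are one class to them, and where a whole thing is asked for, a point or a joint stands for the part that bears it (a point fixed in the world has none). Each returns a list of dicts, best first, with "score" (0 to 1); they miss things now and then, are a little off and sometimes report something else, mostly with a low value. They report only what shows in the picture. A call takes as long as a camera call.
- ctrl.search_frame(camera, name): "xyz" ([x, y, z] in m, in the coordinates of the camera as it stood for that picture, good to about 4 mm: the middle of the surface that is visible of it).
- ctrl.silhouettes(camera, name): "pixels" (420x560 bool, what is visible of it).
- ctrl.spot_point(camera, name): "xyz" ([x, y, z] in m, in the coordinates of the camera as it stood for that picture, good to about 4 mm: a listed point, or the origin of a listed thing).
The state is a dict: "time": time; "joint_positions": joint angles; "qd": joint speeds; "joint_torque": joint torques, N m; "position": TCP position; "tool_rot": TCP orientation; "ft_force": force on the tool from outside, world axes, zero at the start; "torque": the same for the moment, N m; "grip_width": opening from 0.0 (shut) to 1.0 (fully open).
Only numpy, scipy, OpenCV 4.12 (cv2) and the standard library are available. Lean on these libraries where they do the work, as an engineer would, in place of code of your own. Each camera call takes 0.05 s, during which the arm holds its last target.

TASK

Take the loose crank from its hole in the wooden block, seat it fully on the hidden square drive inside the crank hole of the router table's aluminium plate, and wind it clockwise until the router comes up against its top stop, so that a bit can be changed above the table; neither press nor wind with force. Then take the crank off and put it back upright in its hole in the block, leaving everything else on the bench where it is.

Things in the scene. Friction and masses are not known exactly. Their poses are not given: they have to be found in the camera images.
- crank_hub (a point): Loose steel crank, 0.25 to 0.42 kg, balanced by a counterweight: centre of its dark hexagonal hub grip (24 mm across flats, 36 mm tall), in line with the shaft above the arm. z runs up the shaft; x points along the arm to the knob; two flats face along y. Arm 16 mm wide, top 22 mm below this point; counterweight (20 mm) at x = -36 mm, 6 mm lower than this point. Shaft tip 102 mm below this point.
- crank_tip (a point): Lower end of the crank's shaft. From the tip up: tapered nose 7 to 13 mm wide, 7 mm long; square drive 13 x 13 mm, 23 mm long, its flats facing along the arm (x) and across it; round shaft 18 mm; collar 34 mm across, its underside 58 mm above the tip; arm underside at 71 mm.
- knob_centre (a point): Centre of the crank's upright wooden knob (22 mm across, 52 mm tall), which spins freely on its pin. It stands 60 mm out from the shaft's axis, 8 mm above the height of the hub grip's centre, and begins 4 mm above the arm.
- lift_hole (a point): Router table (280 x 280 mm, top 175 mm above the bench, fixed): centre of the 22 mm crank hole at the top of its aluminium plate; z up. Below it lies the lift screw's 14 mm square socket: mouth 28 mm, floor 50 mm down, at an unknown angle. Crank tip fully seated: 50 mm down; resting on the socket's rim: 35 mm. A fence 51 mm tall stands 150 mm behind the hole.
- park_hole (a point): Wooden block (80 x 110 x 64 mm, fixed) with low router bits in it: centre of the mouth of the 22 mm through hole in which the crank stands; z up. Parked, the crank's collar lies on the block, its tip 58 mm below this point.
- lift (a joint): Height of the router (m): 0 at the bottom, 0.024 at the top stop, where the collet nut stands 12 mm above the plate, 98 mm from the crank hole. One clockwise turn (from above) raises it 8 mm; 0.7 to 1.35 turns are needed. The screw takes about 2.5 N at the knob and stays where left; the stop is a firm rubber buffer (about 0.5 N more per mm at the knob). Readings cannot tell the socket's angle.
- spanner: Flat black open-end spanner, 45 x 256 x 8 mm, on the bench before the router table; leave it alone. Origin at the centre of its underside.
- log: Short log in its bark, 94 x 88 x 105 mm, standing left of the router table; leave it alone. Origin at the centre of its underside.
- blank: Half-turned wooden blank with bark round its lower edge, 121 mm across, 86 mm tall, standing at the left; leave it alone. Origin at the centre of its underside.
- gouge: Turning gouge with a long wooden handle, 310 x 29 mm, lying at the far left; leave it alone. Origin at the centre of its underside.
- wax: Round tin, 79 mm across, 47 mm tall, orange side and grey lid, at the back; leave it alone. Origin at the centre of its underside.

How it is judged:
On the way, in this order (a step that is already met when the one before it is completed fails the run):
1. the crank is fully seated on the square drive under the plate (its tip at least 45 mm below the plate's top, in line with the hole) (z of crank_tip in the frame of lift_hole below -0.045 m and horizontal distance between crank_tip and lift_hole below 0.005 m), for 0.2 s.
2. the router is wound up to its top stop (within 0.5 mm) with the crank still seated (value of joint lift above 0.0235 m and z of crank_tip in the frame of lift_hole below -0.045 m), for 0.2 s.
At the end, for the whole second after the job is handed in: The router is within 0.5 mm of its top stop; the crank stands released and still in its hole in the block: tip within 6 mm of the hole's axis and at least 53 mm below the block's top, tilted less than 0.1 rad; nothing else on the bench has been moved by more than 30 mm (value of joint lift above 0.0235 m and horizontal distance between crank_tip and park_hole below 0.006 m and z of crank_tip in the frame of park_hole below -0.053 m and angle between crank_tip's own z axis and vertical below 0.1 rad and linear speed of crank below 0.02 m/s); the robot touches nothing.
It fails at once if the crank is wound or strained with force (its contact forces on the router table and lift add up to over 300 N, as from about 20 N pushed at the knob against the stop) (contact force between crank and router_table above 300 N).
It fails at once if the crank is pressed on the plate or the socket's rim with over 40 N before it drops in (contact force between crank and router_table above 40 N and z of crank_tip in the frame of lift_hole above -0.038 m and value of joint lift below 0.0235 m).
It fails at once if something else on the bench is moved by more than 30 mm (distance of any of spanner, log, blank, gouge, wax from where it was at the start of the episode above 0.03 m).
It also fails if it takes over 72 s, if anything falls off the work surface, if the arm or the gripper's body presses on something with over 40 N, if the wrist force passes 120 N, or if a joint passes its speed limit or range.

## Working session

There is one attempt and no reset: what is moved stays moved. The work goes in short steps, Python scripts to look and compute and a tool call to move; the robot and the scene stay as the last step left them, time stands still between calls to the robot, and variables do not carry over. Pictures are saved under pics/ and viewed, and the job is handed in when it is done.

Besides the shell and the picture viewer there is one more tool, called after ">>>" by a JSON object that holds its "name" and its "arguments", one argument or row to a line. step_arm: Moves the arm, as the interface text tells. Its arguments: {"type":"object","properties":{"increments":{"type":"array","items":{"type":"number"}},"fingers":{"type":"number"},"force":{"type":"number"}},"required":["increments"]}

```bash
ls; mkdir -p pics
cat > h.py <<'E'
import numpy as np, cv2
from bench import ctrl
from scipy.spatial.transform import Rotation as Ro
def snap(cam,fn):
    im=ctrl.get_image(cam); cv2.imwrite('pics/'+fn,im[:,:,::-1]); return im
def toworld(cam,p):
    c=ctrl.camera_params(cam); return np.array(c['R']).T@(np.array(p)-np.array(c['t']))
def spot(cam,n):
    return [(round(d['score'],2),np.round(toworld(cam,d['xyz']),4)) for d in ctrl.spot_point(cam,n)]
def proj(cam,X):
    c=ctrl.camera_params(cam); p=np.array(c['R'])@X+np.array(c['t']); f=210/np.tan(np.radians(c['vertical_fov']/2))
    return np.array([c['cx']+f*p[0]/p[2],c['cy']+f*p[1]/p[2]])
def st():
    s=ctrl.get_state(); R=Ro.from_rotvec(s['tool_rot']).as_matrix()
    print('t',s['time'],'pos',np.round(s['position'],4),'grip',s['grip_width'],'F',np.round(s['ft_force'],1)); print(np.round(R,3)); print('q',np.round(s['joint_positions'],3)); return s,R
E
python3 - <<'E'
from h import *
st()
for c in('side','top'):
    snap(c,c+'0.png'); p=ctrl.camera_params(c); print(c,p)
    for n in('crank_hub','crank_tip','knob_centre','lift_hole','park_hole'): print(n,spot(c,n))
print(ctrl.get_state()['time'])
E
```

```text
pics
t 0.0 pos [ 0.2262 -0.6088  0.2215] grip 0.9962411291359837 F [-0.1 -0.8  0.3]
[[-0.001  0.348 -0.937]
 [ 0.002 -0.937 -0.348]
 [-1.    -0.002  0.   ]]
q [ 1.229  0.322 -0.07   1.452  0.023  1.371 -0.057]
side {'vertical_fov': 46.465130547583215, 'cx': 280.8786592132457, 'cy': 214.23519073755503, 'R': array([[-0.9999581 ,  0.00898186,  0.00176975],
       [ 0.00298272,  0.5024291 , -0.86461327],
       [-0.008655  , -0.86457176, -0.50243483]]), 't': array([ 0.54984087, -0.05755813,  1.53335285])}
crank_hub [(0.68, array([0.4258, 0.3664, 0.1117]))]
crank_tip []
knob_centre [(0.66, array([0.4179, 0.4304, 0.1166]))]
lift_hole [(0.58, array([0.517 , 0.055 , 0.1778]))]
park_hole [(0.57, array([0.4284, 0.3707, 0.0623]))]
top {'vertical_fov': 48.52851154985031, 'cx': 280.49207182159375, 'cy': 212.92050451574903, 'R': array([[ 0.01526982, -0.99977398,  0.01479248],
       [-0.9950571 , -0.01664627, -0.09789927],
       [ 0.09812339, -0.01322446, -0.99508639]]), 't': array([0.3127146 , 0.5797653 , 1.34229195])}
crank_hub [(0.64, array([0.4296, 0.3702, 0.1094]))]
crank_tip []
knob_centre [(0.66, array([0.4152, 0.4282, 0.1142])), (0.25, array([0.5151, 0.0538, 0.1734]))]
lift_hole [(0.82, array([0.517 , 0.0501, 0.1744])), (0.67, array([0.4296, 0.3694, 0.1063]))]
park_hole [(0.69, array([0.4277, 0.3673, 0.0598])), (0.35, array([0.7387, 0.3039, 0.0011]))]
0.6
```

View pics/side0.png

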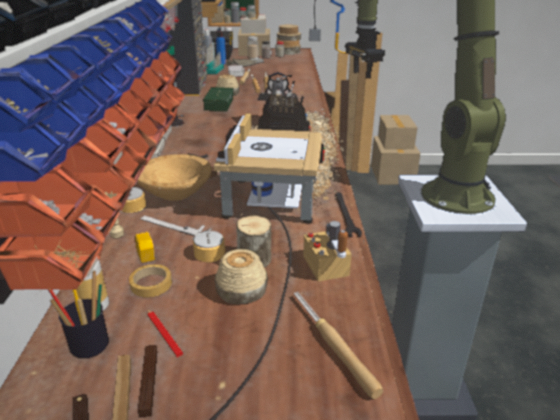

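View pics/top0.png

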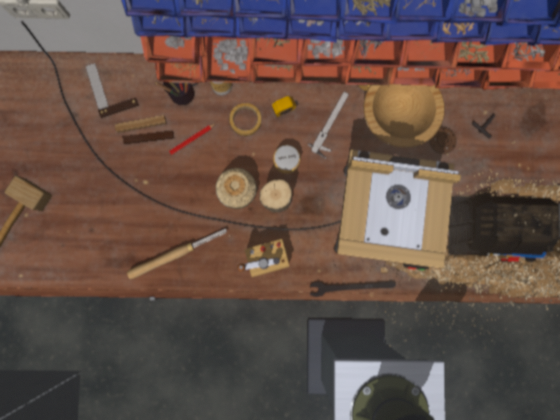

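Run:
```python
from h import *
im=cv2.imread('pics/top0.png'); a=im[222:292,220:310]; b=im[150:275,335:465]
cv2.imwrite('pics/za.png',cv2.resize(a,None,fx=8,fy=8,interpolation=cv2.INTER_CUBIC)); cv2.imwrite('pics/zb.png',cv2.resize(b,None,fx=4.5,fy=4.5,interpolation=cv2.INTER_CUBIC))
im=cv2.imread('pics/side0.png'); a=im[210:285,290:370]; 
cv2.imwrite('pics/zc.png',cv2.resize(a,None,fx=8,fy=8,interpolation=cv2.INTER_CUBIC))
b=im[110:185,210:330]
cv2.imwrite('pics/zd.png',cv2.resize(b,None,fx=6,fy=6,interpolation=cv2.INTER_CUBIC))
```

```text
(no output)
```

View pics/za.png

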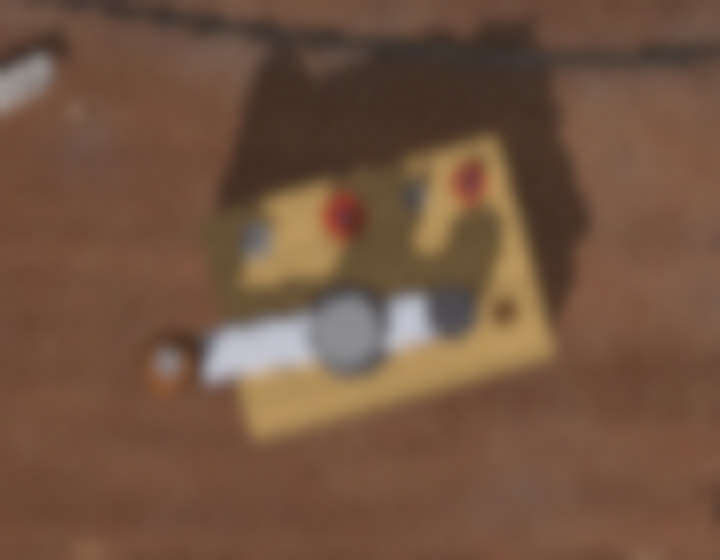

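View pics/zb.png

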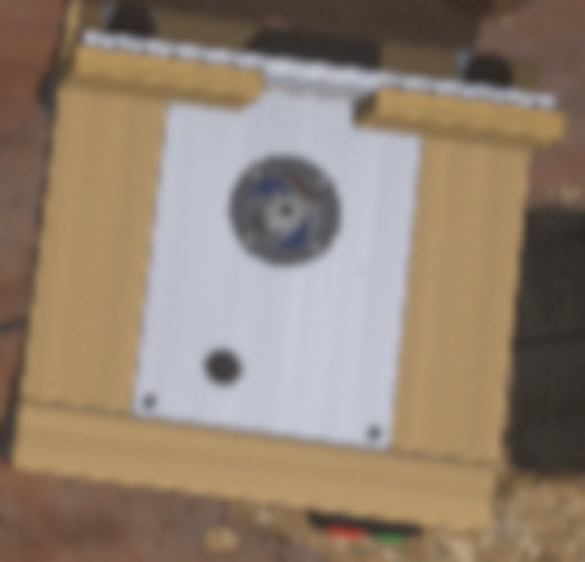

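View pics/zc.png

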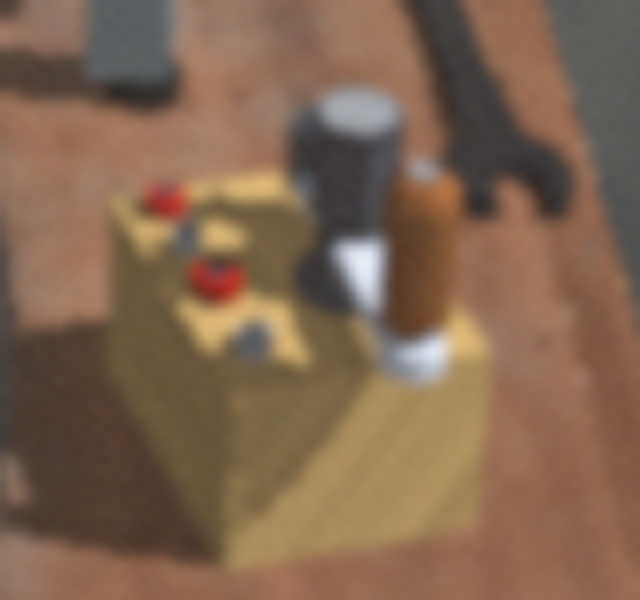

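View pics/zd.png

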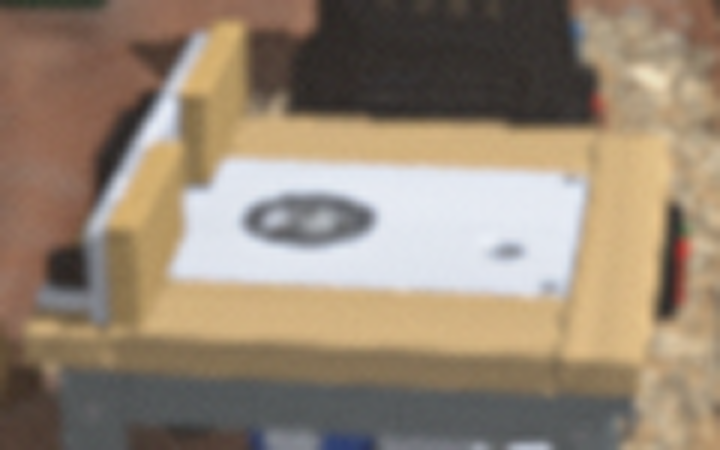

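```bash
cat >> h.py <<'E'
def back(cam,u,v,z):
    c=ctrl.camera_params(cam); f=210/np.tan(np.radians(c['vertical_fov']/2)); R=np.array(c['R']);t=np.array(c['t'])
    d=R.T@np.array([(u-c['cx'])/f,(v-c['cy'])/f,1]); o=-R.T@t
    return np.round(o+d*(z-o[2])/d[2],4)
E
python3 - <<'E'
from h import *
print(ctrl.camera_params('top')['t'])
for n,cam,u,v,z in [('hub','top',263.2,262.8,.126),('knob','top',240.8,266.3,.142),('hole','top',384.2,231.2,.175),('hub','side',334.6,223.6,.126),('knob','side',343.1,231,.142),('hole','side',294.1,151.5,.175),('cw','top',276.2,260.7,.112)]: print(n,cam,back(cam,u,v,z))
E
```

```text
[0.3127146  0.5797653  1.34229195]
hub top [0.4292 0.3678 0.126 ]
knob top [0.4192 0.4267 0.142 ]
hole top [0.5165 0.052  0.175 ]
hub side [0.4278 0.3724 0.126 ]
knob side [0.4158 0.4305 0.142 ]
hole side [0.5131 0.0576 0.175 ]
cw top [0.4352 0.3328 0.112 ]
```

>>> {"name": "step_arm", "arguments": {
  "increments": [-4, 0, 0, 0, 0, 0, -4, -0.5, -4, -0.08, 0, 0, -2, -0.5, -5.1, -0.08, 0, 0, 0, -0.5, -5.1, -0.08, 0, 0, 0, -0.5, -5.1, -0.08, 0, 0, 0, -0.5, -5.1, -0.08, 0, 0, 0, -0.5, -5, -0.08, 0, 0, 0, -0.5, -5, -0.08, 0, 0, 0, -0.5, -5, -0.08, 0, 0, 0, -0.5, -5, -0.08, 0, 0, 0, -0.5, -5, -0.08, 0, 0, 0, -0.5, -4.9, -0.08, 0, 0],
  "fingers": 60,
  "force": 15
}}

```text
time: 2.1
position: [0.5716, -0.206, 0.3226]
tool_rot: [1.45, 1.033, -1.449]
ft_force: [0.3, 0.3, 0.1]
grip_width: 0.601
```

```bash
python3 -c "
from h import *
s,R=st();p=s['position'];print(np.hypot(p[0],p[1]),np.degrees(np.arctan2(p[1],p[0])))"
```

```text
t 2.1 pos [ 0.5716 -0.206   0.3226] grip 0.6007495689288842 F [0.3 0.3 0.1]
[[ 0.     0.945 -0.326]
 [-0.    -0.326 -0.945]
 [-1.     0.     0.   ]]
q [ 0.682  0.233 -0.465  1.385  0.104  1.547 -0.106]
0.6076093890985241 -19.81411415303189
```

>>> {"name": "step_arm", "arguments": {
  "increments": [0, -3.2, -4.97, 0, 0, 0, 0, -3.2, -4.97, 0, 0, 0, 0, -3.2, -4.97, 0, 0, 0, 0, -3.2, -4.97, 0, 0, 0, 0, -3.2, -4.97, 0, 0, 0, 0, -3.2, -4.97, 0, 0, 0, 0, -3.2, -4.97, 0, 0, 0, 0, -3.2, -4.97, 0, 0, 0, 0, -3.2, -4.97, 0, 0, 0, 0, -3.2, -4.97, 0, 0, 0, 3, 0, 0, -0.17, 0, 0, 3, 0, 0, -0.17, 0, 0]
}}

```text
time: 3.6
position: [0.4316, 0.3684, 0.262]
tool_rot: [1.2, 1.215, -1.199]
ft_force: [-0.2, -0.7, 0.7]
grip_width: 0.599
```

>>> {"name": "step_arm", "arguments": {
  "increments": [3, 0, 0, -0.16, 0, 0, 3, 0, 0, 0, 0, 0, 0, 0, 0, 0, 0, 0]
}}

```text
time: 3.98
position: [0.4313, 0.3656, 0.2006]
tool_rot: [1.084, 1.284, -1.091]
ft_force: [-0.0, -0.1, 0.9]
grip_width: 0.599
```

```bash
python3 -c "
from h import *
s,R=st();d=np.array([.4285,.369,.095])-s['position'];print(R.T@d*100)
snap('top','t1.png');snap('side','s1.png')
for c in ('top','side'): print(spot(c,'crank_hub'),spot(c,'knob_centre'))
a=cv2.imread('pics/t1.png')[202:292,210:310];b=cv2.imread('pics/s1.png')[150:285,270:390]
cv2.imwrite('pics/z1.png',np.hstack([cv2.resize(a,(400,400),interpolation=2),cv2.resize(b,(400,400),interpolation=2)]))"
```

```text
t 3.975 pos [0.4313 0.3656 0.2006] grip 0.5991991475341237 F [-0.  -0.1  0.9]
[[-0.003  0.986  0.164]
 [-0.003  0.164 -0.986]
 [-1.    -0.004  0.002]]
q [ 0.096  0.289 -0.993  1.666  0.247  1.327 -0.775]
[10.56049854 -0.18115843 -0.39925624]
[] []
[(0.66, array([0.4239, 0.3683, 0.1103]))] [(0.77, array([0.4155, 0.4294, 0.119 ]))]
```

View pics/z1.png

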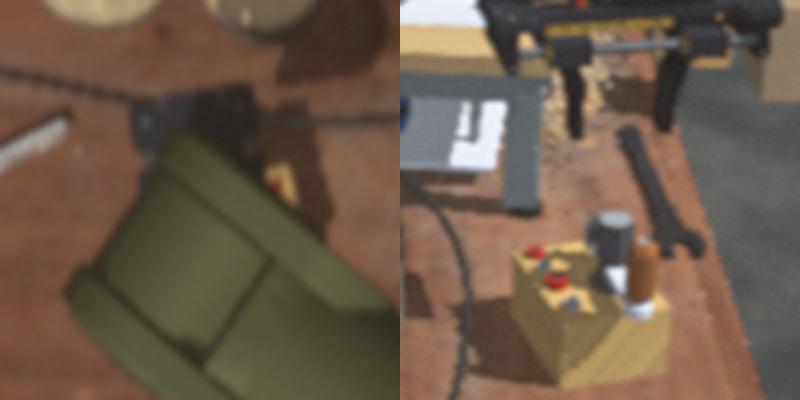

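>>> {"name": "step_arm", "arguments": {
  "increments": [3, -0.2, -0.45, 0, 0, 0, 3, 0, 0, 0, 0, 0, 2.5, 0, 0, 0, 0, 0, 2, 0, 0, 0, 0, 0, 0.3, 0, 0, 0, 0, 0, 0, 0, 0, 0, 0, 0]
}}

```text
time: 5.03
position: [0.4298, 0.3716, 0.0952]
tool_rot: [1.088, 1.283, -1.086]
ft_force: [-0.3, 0.6, 1.1]
grip_width: 0.6
```

```bash
python3 -c "
from h import *
st();snap('side','s2.png')
b=cv2.imread('pics/s2.png')[150:285,270:390]
cv2.imwrite('pics/z2.png',cv2.resize(b,(600,600),interpolation=2))"
```

```text
t 5.025 pos [0.4298 0.3716 0.0952] grip 0.5997377762549967 F [-0.3  0.6  1.1]
[[ 0.001  0.986  0.164]
 [ 0.001  0.164 -0.986]
 [-1.     0.001 -0.001]]
q [ 0.03   0.396 -0.944  1.784  0.351  1.14  -0.862]
```

View pics/z2.png

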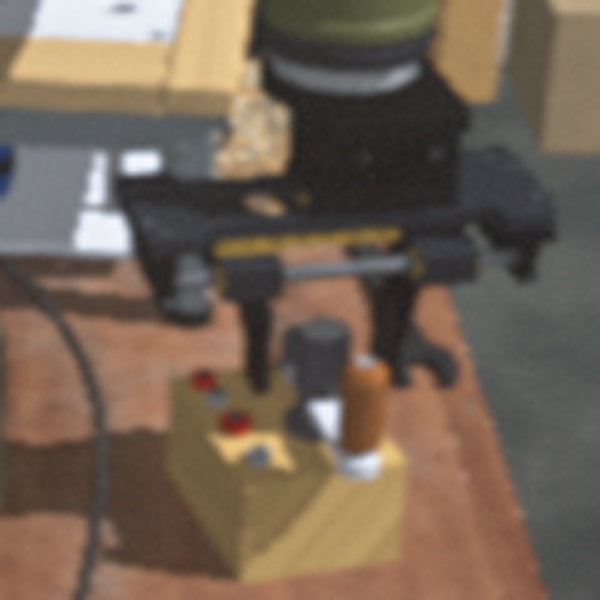

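>>> {"name": "step_arm", "arguments": {
  "increments": [0, -0.1, 0.15, 0, 0, 0, 0, 0, 0, 0, 0, 0, 0, 0, 0, 0, 0, 0, 0, 0, 0, 0, 0, 0, 0, 0, 0, 0, 0, 0],
  "fingers": 0,
  "force": 20
}}

```text
time: 5.7
position: [0.429, 0.3695, 0.0946]
tool_rot: [1.087, 1.282, -1.087]
ft_force: [0.7, 0.9, 0.5]
grip_width: 0.274
```

```bash
python3 -c "
from h import *
st();snap('side','s3.png')
for n in ('crank_hub','knob_centre'): print(spot('side',n))
b=cv2.imread('pics/s3.png')[150:285,270:390]
cv2.imwrite('pics/z3.png',cv2.resize(b,(600,600),interpolation=2))"
```

```text
t 5.7 pos [0.429  0.3695 0.0946] grip 0.2737376021735027 F [0.7 0.9 0.5]
[[ 0.     0.986  0.164]
 [ 0.     0.164 -0.986]
 [-1.     0.     0.   ]]
q [ 0.034  0.393 -0.945  1.789  0.349  1.138 -0.859]
[]
[(0.88, array([0.4163, 0.4325, 0.1191])), (0.42, array([0.5189, 0.0543, 0.1754]))]
```

View pics/z3.png

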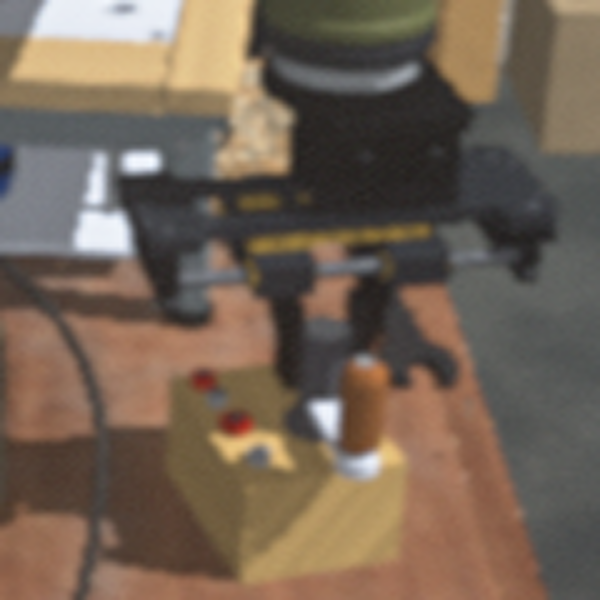

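>>> {"name": "step_arm", "arguments": {
  "increments": [-1, 0, 0, 0, 0, 0, -2, 0, 0, 0, 0, 0, -4, 0, 0, 0, 0, 0, -5, 0, 0, 0, 0, 0, -5, 0, 0, 0, 0, 0, -4, 0, 0, 0, 0, 0, 0, 0, 0, 0, 0, 0, 0, 0, 0, 0, 0, 0],
  "force": 35
}}

```text
time: 6.85
position: [0.4282, 0.3691, 0.3039]
tool_rot: [1.085, 1.283, -1.088]
ft_force: [0.5, -0.4, -3.8]
grip_width: 0.272
```

```bash
python3 -c "
from h import *
s,R=st();print(s['torque']);snap('side','s4.png')
for n in ('crank_hub','knob_centre','crank_tip'): print(spot('side',n))
b=cv2.imread('pics/s4.png')[120:285,270:400]
cv2.imwrite('pics/z4.png',cv2.resize(b,None,fx=4,fy=3.6,interpolation=2))"
```

```text
t 6.85 pos [0.4282 0.3691 0.3039] grip 0.27167462415439986 F [ 0.5 -0.4 -3.8]
[[-0.001  0.986  0.165]
 [-0.001  0.165 -0.986]
 [-1.    -0.001  0.001]]
q [ 0.111  0.231 -1.019  1.508  0.197  1.513 -0.742]
[-0.0585929  -0.17428166  0.0535888 ]
[(0.63, array([0.4227, 0.3679, 0.3177]))]
[(0.78, array([0.4139, 0.433 , 0.3265]))]
[(0.96, array([0.4256, 0.3717, 0.2164]))]
```

View pics/z4.png

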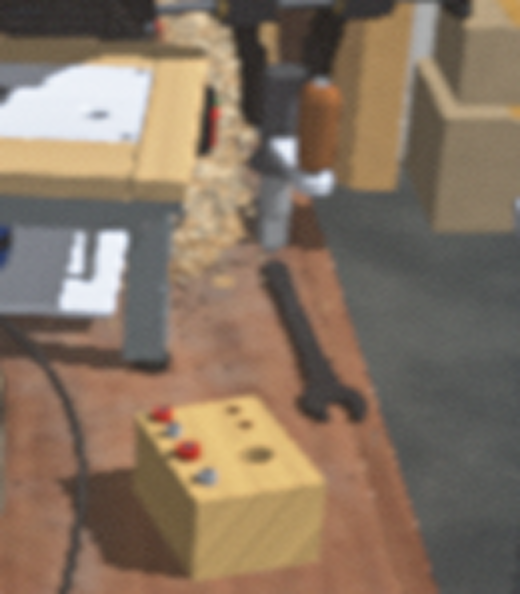

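>>> {"name": "step_arm", "arguments": {
  "increments": [0, 0.4, 3, 0, 0, 0, 0, 0.42, 4.2, 0, 0, 0, 0, 0.42, 4.5, 0, 0, 0, 0, 0.42, 4.5, 0, 0, 0, 0, 0.42, 4.5, 0, 0, 0, 0, 0.42, 4.5, 0, 0, 0, 0, 0.42, 4.2, 0, 0, 0, 0, 0.42, 3, 0, 0, 0, 0, 0, 0, 0, 0, 0, 0, 0, 0, 0, 0, 0]
}}

```text
time: 8.3
position: [0.5144, 0.0565, 0.3039]
tool_rot: [1.086, 1.285, -1.086]
ft_force: [-0.1, 0.4, -3.7]
grip_width: 0.27
```

```bash
python3 -c "
from h import *
s,R=st();print(R.T@(np.array([.5153,.0542,.3039])-s['position'])*100)
print('park side',back('side',334.1,246,.064))
snap('side','s5.png');snap('top','t5.png')
for n in ('crank_hub','knob_centre','crank_tip','lift_hole','park_hole'): print(n,spot('side',n),spot('top',n))
b=cv2.imread('pics/s5.png')[60:200,210:350]
a=cv2.imread('pics/t5.png')[222:292,220:310]
cv2.imwrite('pics/z5.png',np.hstack([cv2.resize(b,(560,560),interpolation=2)]))
cv2.imwrite('pics/z5a.png',cv2.resize(a,None,fx=8,fy=8,interpolation=2))"
```

```text
t 8.3 pos [0.5144 0.0565 0.3039] grip 0.27044872539771964 F [-0.1  0.4 -3.7]
[[-0.001  0.986  0.165]
 [ 0.001  0.165 -0.986]
 [-1.    -0.001 -0.001]]
q [ 0.607  0.05  -0.788  1.621  0.034  1.487 -0.017]
[0.00391487 0.0479364  0.23902647]
park side [0.4256 0.3739 0.064 ]
crank_hub [(0.85, array([0.5094, 0.0563, 0.3203]))] [(0.66, array([ 0.4581,  0.6248, -0.    ])), (0.61, array([0.5162, 0.0557, 0.3159]))]
knob_centre [(0.86, array([0.5008, 0.1161, 0.3274]))] [(0.48, array([0.5025, 0.1182, 0.3229]))]
crank_tip [(0.57, array([0.5108, 0.0586, 0.2137]))] []
lift_hole [(0.65, array([ 0.6179,  0.3418, -0.0024])), (0.64, array([0.5182, 0.0551, 0.1762]))] [(0.77, array([0.5167, 0.0534, 0.1733])), (0.29, array([0.7384, 0.3011, 0.0029]))]
park_hole [(0.57, array([0.43  , 0.3723, 0.0607]))] [(0.66, array([0.4274, 0.3676, 0.0652]))]
```

View pics/z5.png

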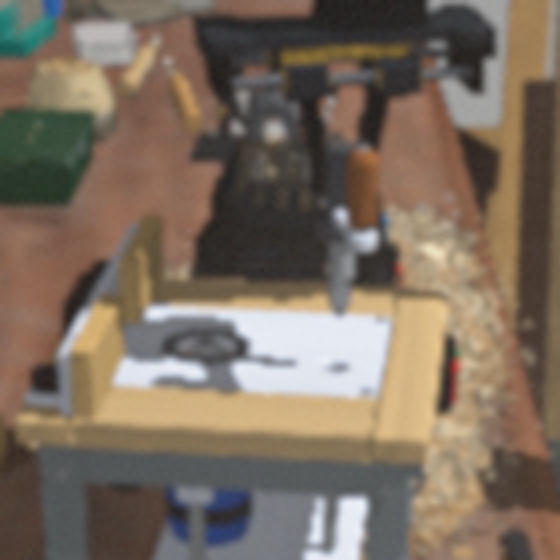

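View pics/z5a.png

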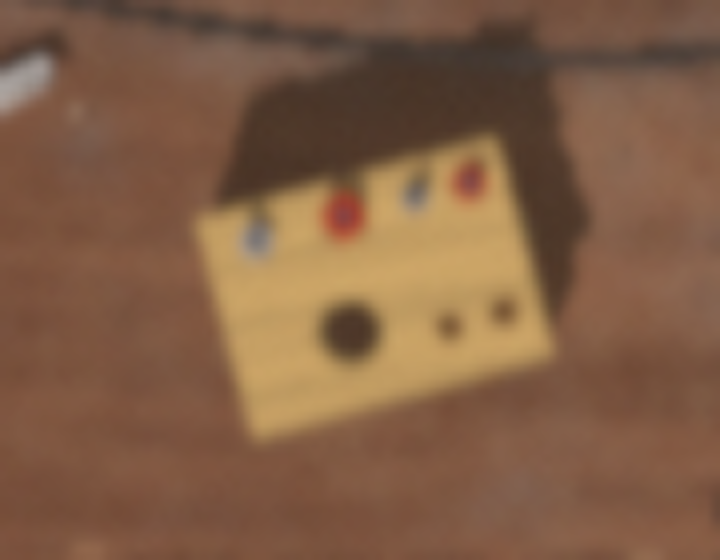

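```bash
python3 -c "
from h import *
print('park top',back('top',263.3,262.8,.064),'park side',back('side',334.1,246,.064))
print('tip side',back('side',295.2,136.9,.2153),'hole',back('side',294.1,151.5,.175))
a=cv2.imread('pics/t5.png')[180:270,350:440]
cv2.imwrite('pics/z5b.png',cv2.resize(a,None,fx=6,fy=6,interpolation=2))
b=cv2.imread('pics/s5.png')[115:165,270:320]
cv2.imwrite('pics/z5c.png',cv2.resize(b,None,fx=11,fy=11,interpolation=2))
"
```

```text
park top [0.4286 0.3688 0.064 ] park side [0.4256 0.3739 0.064 ]
tip side [0.5103 0.0481 0.2153] hole [0.5131 0.0576 0.175 ]
```

View pics/z5c.png

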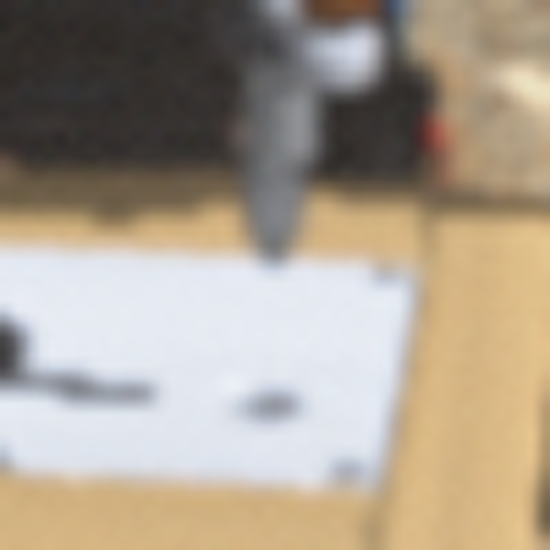

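View pics/z5b.png

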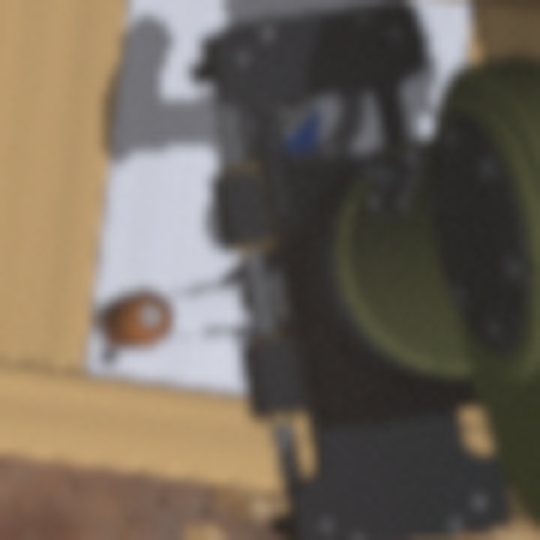

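>>> {"name": "step_arm", "arguments": {
  "increments": [1.5, 0.1, 0.3, 0, 0, 0, 1.5, 0, 0, 0, 0, 0, 0.5, 0, 0, 0, 0, 0, 0, 0, 0, 0, 0, 0]
}}

```text
time: 9.4
position: [0.516, 0.0525, 0.2688]
tool_rot: [1.086, 1.284, -1.088]
ft_force: [0.1, 0.6, -3.1]
grip_width: 0.27
```

```bash
python3 -c "
from h import *
s,R=st()
snap('side','s6.png')
for n in ('crank_tip','lift_hole','knob_centre'): print(n,spot('side',n))
b=cv2.imread('pics/s6.png')[115:165,270:320]
cv2.imwrite('pics/z6.png',cv2.resize(b,None,fx=11,fy=11,interpolation=2))
for p in [s['position']]: print(proj('side',np.array([p[0],p[1],p[2]+.0134-.102])))
"
```

```text
t 9.4 pos [0.516  0.0525 0.2688] grip 0.26959691706768446 F [ 0.1  0.6 -3.1]
[[-0.001  0.986  0.164]
 [ 0.     0.164 -0.986]
 [-1.    -0.001 -0.   ]]
q [ 0.607  0.065 -0.786  1.678  0.046  1.419 -0.02 ]
crank_tip [(0.57, array([0.5155, 0.0528, 0.1809]))]
lift_hole [(0.66, array([0.5171, 0.0527, 0.1777])), (0.62, array([ 0.3636,  0.1118, -0.0017]))]
knob_centre [(0.64, array([0.5022, 0.1141, 0.2931])), (0.22, array([0.5135, 0.0546, 0.1804]))]
[293.0387023  149.10739176]
```

View pics/z6.png

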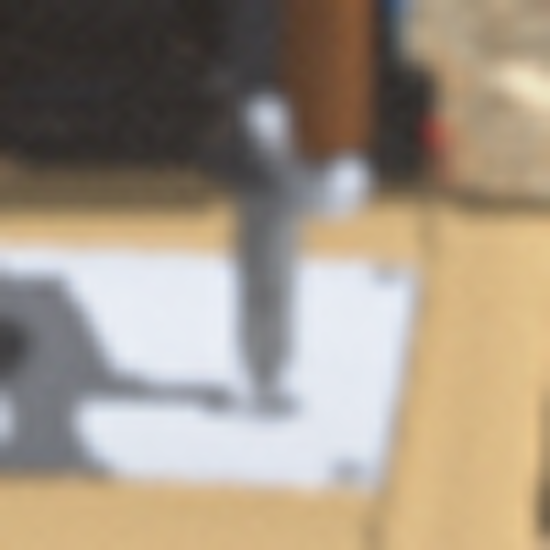

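>>> {"name": "step_arm", "arguments": {
  "increments": [0.5, -0.15, 0, 0, 0, 0, 0.5, 0, 0, 0, 0, 0, 0.5, 0, 0, 0, 0, 0, 0.5, 0, 0, 0, 0, 0, 0, 0, 0, 0, 0, 0]
}}

```text
time: 10.22
position: [0.515, 0.0522, 0.249]
tool_rot: [1.087, 1.283, -1.087]
ft_force: [1.1, -0.4, -3.7]
grip_width: 0.272
```

```bash
python3 -c "
from h import *
s,R=st()
snap('side','s7.png')
b=cv2.imread('pics/s7.png')[115:165,270:320]
cv2.imwrite('pics/z7.png',cv2.resize(b,None,fx=11,fy=11,interpolation=2))
"
```

```text
t 10.225 pos [0.515  0.0522 0.249 ] grip 0.2722100037222178 F [ 1.1 -0.4 -3.7]
[[-0.     0.986  0.164]
 [-0.     0.164 -0.986]
 [-1.    -0.     0.   ]]
q [ 0.606  0.071 -0.787  1.713  0.051  1.379 -0.024]
```

View pics/z7.png

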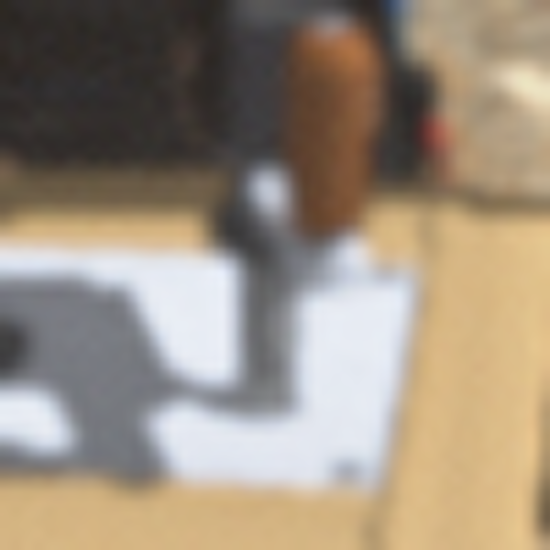

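>>> {"name": "step_arm", "arguments": {
  "increments": [0.5, 0, 0, 0, 0, 0, 0.5, 0, 0, 0, 0, 0, 0.2, 0, 0, 0, 0, 0, 0, 0, 0, 0, 0, 0]
}}

```text
time: 10.78
position: [0.515, 0.0522, 0.2373]
tool_rot: [1.087, 1.283, -1.087]
ft_force: [0.8, -1.4, -4.4]
grip_width: 0.273
```

>>> {"name": "step_arm", "arguments": {
  "increments": [0.2, 0, 0, 0, 0, 0, 0.2, 0, 0, 0, 0, 0, 0, 0, 0, 0, 0, 0]
}}

```text
time: 11.15
position: [0.5151, 0.0523, 0.2336]
tool_rot: [1.087, 1.282, -1.087]
ft_force: [0.5, 0.1, -3.2]
grip_width: 0.274
```

>>> {"name": "step_arm", "arguments": {
  "increments": [0.2, 0, 0, 0, 0, 0, 0, 0, 0, 0, 0, 0]
}}

```text
time: 11.4
position: [0.5155, 0.0525, 0.2315]
tool_rot: [1.088, 1.282, -1.086]
ft_force: [3.0, 0.8, -2.8]
grip_width: 0.269
```

>>> {"name": "step_arm", "arguments": {
  "increments": [0.1, 0.1, 0, 0, 0, 0, 0, 0, 0, 0, 0, 0]
}}

```text
time: 11.65
position: [0.5158, 0.0525, 0.2302]
tool_rot: [1.087, 1.283, -1.087]
ft_force: [1.7, 0.5, -3.3]
grip_width: 0.272
```

>>> {"name": "step_arm", "arguments": {
  "increments": [0.1, 0, 0, 0, 0, 0, 0.1, 0, 0, 0, 0, 0, 0, 0, 0, 0, 0, 0]
}}

```text
time: 12.02
position: [0.5161, 0.0524, 0.2286]
tool_rot: [1.087, 1.282, -1.087]
ft_force: [2.3, -0.8, -2.0]
grip_width: 0.268
```

>>> {"name": "step_arm", "arguments": {
  "increments": [0.1, 0.1, 0, 0, 0, 0, 0, 0, 0, 0, 0, 0]
}}

```text
time: 12.28
position: [0.5166, 0.0525, 0.2283]
tool_rot: [1.086, 1.283, -1.088]
ft_force: [-0.8, -0.5, 4.9]
grip_width: 0.273
```

>>> {"name": "step_arm", "arguments": {
  "increments": [0.1, 0, 0, 0, 0, 0, 0, 0, 0, 0, 0, 0]
}}

```text
time: 12.52
position: [0.5168, 0.0526, 0.2281]
tool_rot: [1.086, 1.282, -1.087]
ft_force: [-3.6, -0.8, 10.4]
grip_width: 0.27
```

>>> {"name": "step_arm", "arguments": {
  "increments": [0, -0.05, 0, -0.08, 0, 0, 0, 0, 0, -0.08, 0, 0, 0, 0, 0, -0.08, 0, 0, 0, 0, 0, 0, 0, 0]
}}

```text
time: 13.02
position: [0.5173, 0.053, 0.2282]
tool_rot: [0.906, 1.372, -0.904]
ft_force: [0.2, 0.4, 6.6]
grip_width: 0.269
```

>>> {"name": "step_arm", "arguments": {
  "increments": [0, 0, 0, -0.08, 0, 0, 0, 0, 0, -0.08, 0, 0, 0, 0, 0, -0.08, 0, 0, 0, 0, 0, 0, 0, 0]
}}

```text
time: 13.52
position: [0.5175, 0.0533, 0.2282]
tool_rot: [0.723, 1.445, -0.72]
ft_force: [1.9, 0.2, 6.0]
grip_width: 0.27
```

>>> {"name": "step_arm", "arguments": {
  "increments": [0, 0, 0, -0.08, 0, 0, 0, 0, 0, -0.08, 0, 0, 0, 0, 0, -0.08, 0, 0, 0, 0, 0, 0, 0, 0]
}}

```text
time: 14.02
position: [0.5176, 0.0535, 0.2281]
tool_rot: [0.537, 1.501, -0.534]
ft_force: [0.4, 1.1, 5.9]
grip_width: 0.272
```

>>> {"name": "step_arm", "arguments": {
  "increments": [0, 0, 0, -0.08, 0, 0, 0, 0, 0, -0.08, 0, 0, 0, 0, 0, -0.08, 0, 0, 0, 0, 0, 0, 0, 0]
}}

```text
time: 14.52
position: [0.5176, 0.0537, 0.228]
tool_rot: [0.35, 1.54, -0.347]
ft_force: [1.9, 1.3, 5.7]
grip_width: 0.267
```

>>> {"name": "step_arm", "arguments": {
  "increments": [0, 0, 0, -0.08, 0, 0, 0, 0, 0, -0.08, 0, 0, 0, 0, 0, -0.08, 0, 0, 0, 0, 0, 0, 0, 0]
}}

```text
time: 15.02
position: [0.5173, 0.053, 0.2266]
tool_rot: [0.163, 1.563, -0.161]
ft_force: [4.2, 0.5, -2.3]
grip_width: 0.274
```

>>> {"name": "step_arm", "arguments": {
  "increments": [0, 0, 0, -0.08, 0, 0, 0, 0, 0, -0.08, 0, 0, 0, 0, 0, -0.08, 0, 0, 0, 0, 0, 0, 0, 0]
}}

```text
time: 15.52
position: [0.517, 0.053, 0.2266]
tool_rot: [-0.025, 1.569, 0.026]
ft_force: [4.2, 1.2, -2.5]
grip_width: 0.273
```

```bash
python3 -c "
from h import *
s,R=st();print(s['torque'])"
```

```text
t 15.525 pos [0.517  0.053  0.2266] grip 0.27328654276883924 F [ 4.2  1.2 -2.5]
[[ 0.001 -0.032  0.999]
 [ 0.001  0.999  0.032]
 [-1.     0.001  0.002]]
q [ 0.681  0.1   -0.876  1.741  0.078  1.335  1.391]
[ 0.47174344 -1.47250827 -0.15370162]
```

>>> {"name": "step_arm", "arguments": {
  "increments": [0.2, 0, 0, 0, 0, 0, 0.1, 0, 0, 0, 0, 0, 0, 0, 0, 0, 0, 0]
}}

```text
time: 15.9
position: [0.5176, 0.053, 0.2257]
tool_rot: [-0.026, 1.568, 0.025]
ft_force: [1.1, 1.5, 8.3]
grip_width: 0.272
```

>>> {"name": "step_arm", "arguments": {
  "increments": [0, 0, 0, 0.05, 0, 0, 0, 0, 0, 0.03, 0, 0, 0, 0, 0, 0, 0, 0]
}}

```text
time: 16.27
position: [0.5172, 0.053, 0.2245]
tool_rot: [0.037, 1.568, -0.036]
ft_force: [3.7, 0.9, 5.9]
grip_width: 0.274
```

>>> {"name": "step_arm", "arguments": {
  "increments": [0.1, 0, 0.06, 0.02, 0, 0, 0.1, 0, 0, 0, 0, 0, 0, 0, 0, 0, 0, 0]
}}

```text
time: 16.65
position: [0.5174, 0.0529, 0.2218]
tool_rot: [0.052, 1.569, -0.051]
ft_force: [3.5, 1.8, 4.9]
grip_width: 0.27
```

>>> {"name": "step_arm", "arguments": {
  "increments": [0.15, 0, 0.06, 0, 0, 0, 0.15, 0, 0, 0, 0, 0, 0, 0, 0, 0, 0, 0]
}}

```text
time: 17.02
position: [0.5178, 0.0529, 0.2191]
tool_rot: [0.052, 1.57, -0.051]
ft_force: [2.3, 1.7, 8.0]
grip_width: 0.27
```

>>> {"name": "step_arm", "arguments": {
  "increments": [0.15, 0, 0.03, 0, 0, 0, 0.15, 0, 0, 0, 0, 0, 0, 0, 0, 0, 0, 0]
}}

```text
time: 17.4
position: [0.5181, 0.0529, 0.2166]
tool_rot: [0.052, 1.57, -0.051]
ft_force: [1.5, 1.2, 9.9]
grip_width: 0.275
```

>>> {"name": "step_arm", "arguments": {
  "increments": [0.1, 0, 0, 0.03, 0, 0, 0.1, 0, 0, 0, 0, 0, 0, 0, 0, 0, 0, 0]
}}

```text
time: 17.77
position: [0.5178, 0.0529, 0.2135]
tool_rot: [0.075, 1.57, -0.074]
ft_force: [2.5, 2.7, 4.9]
grip_width: 0.272
```

>>> {"name": "step_arm", "arguments": {
  "increments": [0.1, 0, 0, 0, 0, 0, 0.05, 0, 0, 0, 0, 0, 0, 0, 0, 0, 0, 0]
}}

```text
time: 18.15
position: [0.5182, 0.0529, 0.2133]
tool_rot: [0.075, 1.569, -0.075]
ft_force: [0.7, 2.1, 12.1]
grip_width: 0.275
```

>>> {"name": "step_arm", "arguments": {
  "increments": [-0.15, 0, 0, 0.05, 0, 0, 0, 0, 0, 0.12, 0, 0, 0, 0, 0, 0.12, 0, 0, 0, 0, 0, 0.12, 0, 0, 0, 0, 0, 0, 0, 0],
  "force": 12
}}

```text
time: 18.77
position: [0.5175, 0.0529, 0.2134]
tool_rot: [0.395, 1.536, -0.395]
ft_force: [1.8, 2.2, 5.1]
grip_width: 0.273
```

```bash
python3 -c "
from h import *
s,R=st();print(s['torque'])"
```

```text
t 18.775 pos [0.5175 0.0529 0.2134] grip 0.27347169772542096 F [1.8 2.2 5.1]
[[-0.001  0.483  0.876]
 [ 0.     0.876 -0.483]
 [-1.    -0.    -0.001]]
q [ 0.64   0.109 -0.837  1.758  0.083  1.312  0.851]
[ 0.73120429 -0.65271211  0.070447  ]
```

>>> {"name": "step_arm", "arguments": {
  "increments": [-0.08, 0, 0, 0.15, 0, 0, 0, 0, 0, 0.15, 0, 0, 0, 0, 0, 0.15, 0, 0, 0, 0, 0, 0.15, 0, 0, 0, 0, 0, 0.15, 0, 0]
}}

```text
time: 19.4
position: [0.5174, 0.0528, 0.2135]
tool_rot: [0.975, 1.343, -0.976]
ft_force: [3.5, 1.9, 1.2]
grip_width: 0.278
```

```bash
python3 -c "
from h import *
s,R=st();print(s['torque'])
snap('side','s8.png');snap('top','t8.png')
b=cv2.imread('pics/s8.png')[60:200,210:350]
a=cv2.imread('pics/t8.png')[150:275,335:465]
cv2.imwrite('pics/z8.png',np.hstack([cv2.resize(b,(400,400),interpolation=2),cv2.resize(a,(400,400),interpolation=2)]))
"
```

```text
t 19.4 pos [0.5174 0.0528 0.2135] grip 0.27751284334625864 F [3.5 1.9 1.2]
[[-0.001  0.951  0.308]
 [ 0.     0.308 -0.951]
 [-1.    -0.001 -0.001]]
q [ 0.594  0.102 -0.787  1.759  0.074  1.312  0.104]
[ 0.76380847 -1.00683226  0.18087432]
```

View pics/z8.png

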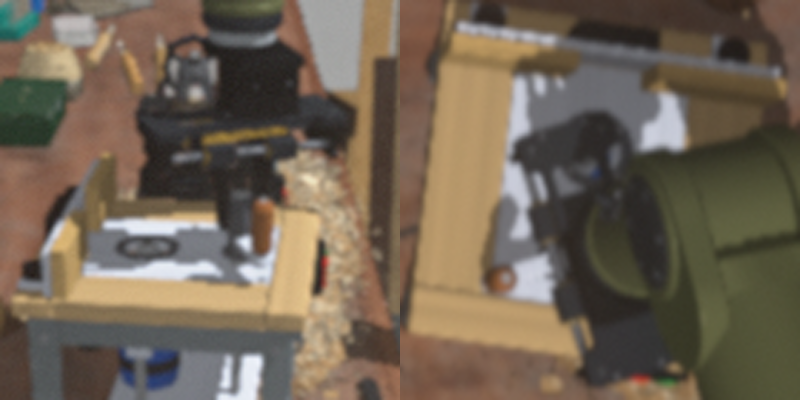

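>>> {"name": "step_arm", "arguments": {
  "increments": [0, 0, 0, 0.1, 0, 0, 0, 0, 0, 0.16, 0, 0, 0, 0, 0, 0.16, 0, 0, 0, 0, 0, 0.16, 0, 0, 0, 0, 0, 0.16, 0, 0],
  "force": 25
}}

```text
time: 20.12
position: [0.5173, 0.0528, 0.2135]
tool_rot: [1.514, 0.979, -1.516]
ft_force: [3.1, 2.7, 0.0]
grip_width: 0.275
```

>>> {"name": "step_arm", "arguments": {
  "increments": [0, 0, 0, 0.16, 0, 0, 0, 0, 0, 0.16, 0, 0, 0, 0, 0, 0.16, 0, 0, 0, 0, 0, 0.16, 0, 0, 0, 0, 0, 0.16, 0, 0]
}}

```text
time: 20.75
position: [0.5173, 0.0532, 0.2135]
tool_rot: [2.032, 0.357, -2.035]
ft_force: [3.2, 3.6, 0.3]
grip_width: 0.274
```

```bash
python3 -c "
from h import *
s,R=st();print(s['torque'])"
```

```text
t 20.75 pos [0.5173 0.0532 0.2135] grip 0.27351664845907264 F [3.2 3.6 0.3]
[[-0.001  0.34  -0.941]
 [ 0.001 -0.941 -0.34 ]
 [-1.    -0.001  0.001]]
q [ 0.511  0.092 -0.697  1.761  0.06   1.311 -1.424]
[ 1.00848003 -0.92351263  0.18655032]
```

>>> {"name": "step_arm", "arguments": {
  "increments": [0, -0.03, -0.06, 0.16, 0, 0, 0, 0, 0, 0.16, 0, 0, 0, 0, 0, 0.16, 0, 0, 0, 0, 0, 0.16, 0, 0]
}}

```text
time: 21.25
position: [0.5177, 0.0535, 0.2135]
tool_rot: [-2.062, 0.305, 2.065]
ft_force: [2.9, 3.4, -0.5]
grip_width: 0.274
```

>>> {"name": "step_arm", "arguments": {
  "increments": [0, 0, 0, 0.16, 0, 0, 0, 0, 0, 0.16, 0, 0, 0, 0, 0, 0.12, 0, 0]
}}

```text
time: 21.62
position: [0.518, 0.0534, 0.2135]
tool_rot: [-1.793, 0.688, 1.796]
ft_force: [3.1, 3.0, 0.0]
grip_width: 0.275
```

```bash
python3 -c "
from h import *
s,R=st();print(s['torque'])"
```

```text
t 21.625 pos [0.518  0.0534 0.2135] grip 0.27500607784645315 F [3.1 3.  0. ]
[[-0.001 -0.669 -0.743]
 [ 0.001 -0.743  0.669]
 [-1.     0.     0.001]]
q [ 0.458  0.089 -0.641  1.762  0.054  1.31  -2.499]
[ 0.91716218 -1.04212391  0.14615308]
```

>>> {"name": "step_arm", "arguments": {
  "increments": [0, 0, 0, 0, 0, 0, 0, 0, 0, 0, 0, 0, 0, 0, 0, 0, 0, 0, -1, 0, 0, 0, 0, 0, -2, 0, 0, 0, 0, 0, -1, 0, 0, -0.1, 0, 0, 0, 0, 0, -0.18, 0, 0, 0, 0, 0, -0.18, 0, 0, 0, 0, 0, -0.18, 0, 0],
  "fingers": 48
}}

```text
time: 22.75
position: [0.5185, 0.0529, 0.2551]
tool_rot: [-2.177, 0.096, 2.176]
ft_force: [-0.5, 0.2, 0.6]
grip_width: 0.477
```

```bash
python3 -c "
from h import *
s,R=st();print(s['torque'])
snap('side','s9.png')
b=cv2.imread('pics/s9.png')[60:200,210:350]
cv2.imwrite('pics/z9.png',cv2.resize(b,(560,560),interpolation=2))
"
```

```text
t 22.75 pos [0.5185 0.0529 0.2551] grip 0.47727720271879753 F [-0.5  0.2  0.6]
[[ 0.001 -0.087 -0.996]
 [-0.    -0.996  0.087]
 [-1.     0.    -0.001]]
q [ 0.486  0.066 -0.663  1.699  0.042  1.39  -1.842]
[0.08471712 0.04174056 0.02620743]
```

View pics/z9.png

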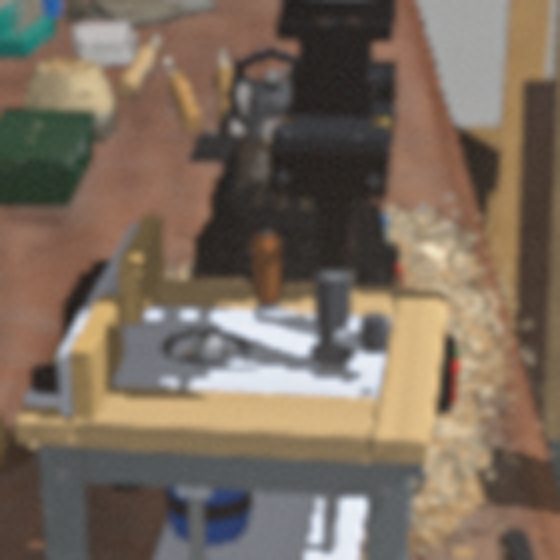

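>>> {"name": "step_arm", "arguments": {
  "increments": [0, 0, 0, -0.18, 0, 0, 0, 0, 0, -0.18, 0, 0, 0, 0, 0, -0.18, 0, 0, 0, 0, 0, -0.18, 0, 0, 0, 0, 0, -0.18, 0, 0, 0, 0, 0, -0.18, 0, 0, 0, 0, 0, -0.18, 0, 0, 0, 0, 0, -0.18, 0, 0, 0, 0, 0, -0.18, 0, 0, 0, 0, 0, -0.18, 0, 0, 0, 0, 0, -0.18, 0, 0, 0, 0, 0, -0.18, 0, 0]
}}

```text
time: 24.3
position: [0.5185, 0.0529, 0.2549]
tool_rot: [0.834, 1.404, -0.835]
ft_force: [-1.4, 0.8, -0.2]
grip_width: 0.483
```

>>> {"name": "step_arm", "arguments": {
  "increments": [0, 0, 0, -0.18, 0, 0, 0, 0, 0, -0.16, 0, 0, 0, 0, 0, 0, 0, 0]
}}

```text
time: 24.68
position: [0.5185, 0.0528, 0.2548]
tool_rot: [0.578, 1.492, -0.578]
ft_force: [0.5, -0.3, 0.5]
grip_width: 0.484
```

```bash
python3 -c "
from h import *
s,R=st();print(np.degrees(np.arctan2(R[1,1],R[0,1])))
print(R.T@(np.array([.5185,.0535,.2135])-s['position'])*100)
snap('side','s10.png');snap('top','t10.png')
b=cv2.imread('pics/s10.png')[60:200,210:350]
a=cv2.imread('pics/t10.png')[150:275,335:465]
cv2.imwrite('pics/z10.png',np.hstack([cv2.resize(b,(400,400),interpolation=2),cv2.resize(a,(400,400),interpolation=2)]))
"
```

```text
t 24.675 pos [0.5185 0.0528 0.2548] grip 0.48428718806574617 F [ 0.5 -0.3  0.5]
[[ 0.     0.674  0.739]
 [-0.     0.739 -0.674]
 [-1.     0.     0.   ]]
q [ 0.583  0.075 -0.766  1.697  0.053  1.39   0.64 ]
47.64765568593054
[ 4.13108114  0.04944444 -0.04423046]
```

View pics/z10.png

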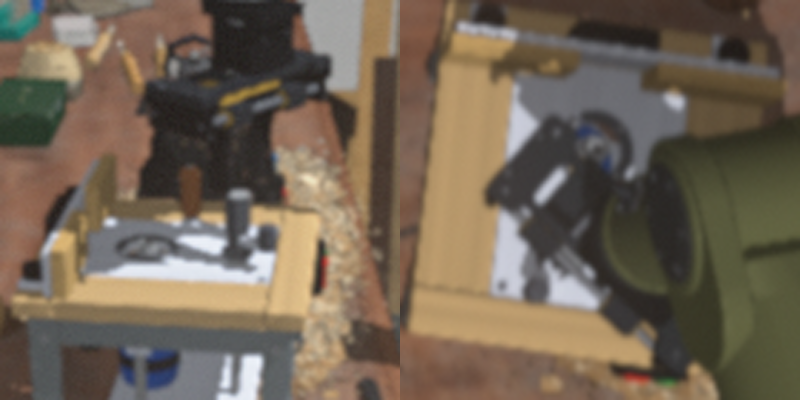

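Aligned over the hub. Lower and regrip.

>>> {"name": "step_arm", "arguments": {
  "increments": [1.5, 0, 0, 0, 0, 0, 1.5, 0, 0, 0, 0, 0, 1, 0, 0, 0, 0, 0, 0.1, 0, 0, 0, 0, 0]
}}

```text
time: 25.28
position: [0.5177, 0.0529, 0.2121]
tool_rot: [0.575, 1.495, -0.576]
ft_force: [0.7, 0.3, 0.1]
grip_width: 0.477
```

>>> {"name": "step_arm", "arguments": {
  "increments": [0, 0, 0, 0, 0, 0, 0, 0, 0, 0, 0, 0, 0, 0, 0, 0, 0, 0, 0, 0, 0, 0, 0, 0],
  "fingers": 0,
  "force": 25
}}

```text
time: 25.78
position: [0.5186, 0.0529, 0.2138]
tool_rot: [0.576, 1.492, -0.575]
ft_force: [0.9, -0.6, 1.7]
grip_width: 0.274
```

>>> {"name": "step_arm", "arguments": {
  "increments": [0, 0, 0, 0.1, 0, 0, 0, 0, 0, 0.15, 0, 0, 0, 0, 0, 0.15, 0, 0, 0, 0, 0, 0, 0, 0]
}}

```text
time: 26.28
position: [0.5185, 0.0529, 0.2138]
tool_rot: [0.882, 1.384, -0.882]
ft_force: [-1.0, -1.1, 3.2]
grip_width: 0.274
```

```bash
python3 -c "
from h import *
s,R=st();print(s['torque'],np.degrees(np.arctan2(R[1,1],R[0,1])))"
```

```text
t 26.275 pos [0.5185 0.0529 0.2138] grip 0.27431539930216814 F [-1.  -1.1  3.2]
[[ 0.     0.906  0.423]
 [-0.     0.423 -0.906]
 [-1.     0.     0.001]]
q [ 0.553  0.098 -0.743  1.759  0.069  1.31   0.231]
[-0.09241534  0.00856064  0.04524468] 25.018587493842304
```

>>> {"name": "step_arm", "arguments": {
  "increments": [0, 0, 0, 0.15, 0, 0, 0, 0, 0, 0.15, 0, 0, 0, 0, 0, 0, 0, 0]
}}

```text
time: 26.65
position: [0.5184, 0.0529, 0.2138]
tool_rot: [1.106, 1.271, -1.106]
ft_force: [-0.0, -0.6, 4.4]
grip_width: 0.274
```

```bash
cat > w.py <<'E'
from h import *
s=ctrl.get_state();R=Ro.from_rotvec(s['tool_rot']).as_matrix()
print('tz %.3f'%s['torque'][2],'jaw %.1f'%np.degrees(np.arctan2(R[1,1],R[0,1])),'F',np.round(s['ft_force'],1),'q7 %.2f'%s['joint_positions'][6],'jt7 %.3f'%s['joint_torque'][6],np.round(s['position'],4),s['time'],round(s['grip_width'],3))
E
python3 w.py
```

```text
tz 0.058 jaw 8.0 F [-0.  -0.6  4.4] q7 -0.06 jt7 -0.550 [0.5184 0.0529 0.2138] 26.65 0.274
```

>>> {"name": "step_arm", "arguments": {
  "increments": [0, 0, 0, 0.15, 0, 0, 0, 0, 0, 0.15, 0, 0, 0, 0, 0, 0, 0, 0]
}}

```text
time: 27.02
position: [0.5184, 0.053, 0.2137]
tool_rot: [1.326, 1.129, -1.326]
ft_force: [-2.1, -0.2, 5.3]
grip_width: 0.274
```

```bash
python3 w.py
```

```text
tz 0.073 jaw -9.2 F [-2.1 -0.2  5.3] q7 -0.36 jt7 -0.499 [0.5184 0.053  0.2137] 27.025 0.274
```

>>> {"name": "step_arm", "arguments": {
  "increments": [-0.1, 0, 0, 0.15, 0, 0, 0, 0, 0, 0.15, 0, 0, 0, 0, 0, 0, 0, 0]
}}

```text
time: 27.4
position: [0.5181, 0.0529, 0.2138]
tool_rot: [1.538, 0.956, -1.54]
ft_force: [-1.2, -0.1, 0.4]
grip_width: 0.276
```

```bash
python3 w.py
```

```text
tz 0.036 jaw -26.3 F [-1.2 -0.1  0.4] q7 -0.66 jt7 -0.541 [0.5181 0.0529 0.2138] 27.4 0.276
```

>>> {"name": "step_arm", "arguments": {
  "increments": [0, 0, 0, 0.15, 0, 0, 0, 0, 0, 0.15, 0, 0, 0, 0, 0, 0, 0, 0]
}}

```text
time: 27.78
position: [0.518, 0.0529, 0.2138]
tool_rot: [1.742, 0.75, -1.743]
ft_force: [-0.9, 0.3, -0.3]
grip_width: 0.274
```

```bash
python3 w.py
```

```text
tz 0.063 jaw -43.5 F [-0.9  0.3 -0.3] q7 -0.96 jt7 -0.540 [0.518  0.0529 0.2138] 27.775 0.274
```

>>> {"name": "step_arm", "arguments": {
  "increments": [0, 0, 0, 0.15, 0, 0, 0, 0, 0, 0.15, 0, 0, 0, 0, 0, 0, 0, 0]
}}

```text
time: 28.15
position: [0.518, 0.053, 0.2138]
tool_rot: [1.933, 0.507, -1.935]
ft_force: [-1.1, -0.7, -1.4]
grip_width: 0.274
```

```bash
python3 w.py
```

```text
tz 0.035 jaw -60.6 F [-1.1 -0.7 -1.4] q7 -1.26 jt7 -0.539 [0.518  0.053  0.2138] 28.15 0.274
```

>>> {"name": "step_arm", "arguments": {
  "increments": [0, 0, 0, 0.15, 0, 0, 0, 0, 0, 0.15, 0, 0, 0, 0, 0, 0, 0, 0]
}}

```text
time: 28.52
position: [0.5179, 0.0531, 0.2139]
tool_rot: [2.108, 0.225, -2.111]
ft_force: [-1.2, 0.2, -2.0]
grip_width: 0.273
```

```bash
python3 w.py;python3 -c "
from h import *
snap('side','s11.png')
b=cv2.imread('pics/s11.png')[60:200,210:350]
cv2.imwrite('pics/z11.png',cv2.resize(b,(560,560),interpolation=2))
"
```

```text
tz 0.114 jaw -77.8 F [-1.2  0.2 -2. ] q7 -1.55 jt7 -0.539 [0.5179 0.0531 0.2139] 28.525 0.273
```

View pics/z11.png

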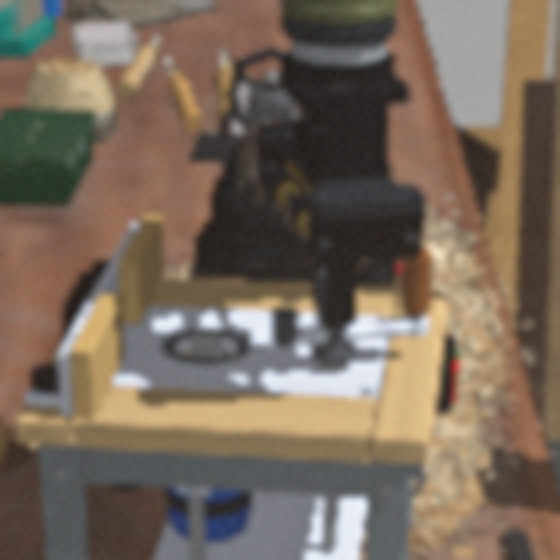

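>>> {"name": "step_arm", "arguments": {
  "increments": [0.05, 0, 0, 0.15, 0, 0, 0, 0, 0, 0.15, 0, 0, 0, 0, 0, 0, 0, 0]
}}

```text
time: 28.95
position: [0.5181, 0.0531, 0.2138]
tool_rot: [-2.176, 0.096, 2.177]
ft_force: [-2.0, 0.2, 0.2]
grip_width: 0.273
```

```bash
python3 w.py
```

```text
tz 0.083 jaw -95.1 F [-2.   0.2  0.2] q7 -1.85 jt7 -0.543 [0.5181 0.0531 0.2138] 28.95 0.273
```

>>> {"name": "step_arm", "arguments": {
  "increments": [0, 0, 0, 0.15, 0, 0, 0, 0, 0, 0.15, 0, 0, 0, 0, 0, 0, 0, 0]
}}

```text
time: 29.32
position: [0.5183, 0.0532, 0.2138]
tool_rot: [-2.009, 0.394, 2.009]
ft_force: [-2.1, 0.1, 0.0]
grip_width: 0.274
```

```bash
python3 w.py
```

```text
tz 0.523 jaw -112.2 F [-2.1  0.1  0. ] q7 -2.15 jt7 -0.945 [0.5183 0.0532 0.2138] 29.325 0.274
```

>>> {"name": "step_arm", "arguments": {
  "increments": [0, 0, 0, 0.15, 0, 0, 0, 0, 0, 0.15, 0, 0, 0, 0, 0, 0, 0, 0]
}}

```text
time: 29.7
position: [0.5192, 0.0526, 0.2141]
tool_rot: [-1.826, 0.653, 1.822]
ft_force: [1.2, -1.5, -0.7]
grip_width: 0.299
```

```bash
python3 w.py
```

```text
tz 0.521 jaw -129.4 F [ 1.2 -1.5 -0.7] q7 -2.45 jt7 -0.998 [0.5192 0.0526 0.2141] 29.7 0.299
```

>>> {"name": "step_arm", "arguments": {
  "increments": [0, 0, 0, -0.15, 0, 0, 0, 0, 0, -0.15, 0, 0, 0, 0, 0, 0, 0, 0]
}}

```text
time: 30.08
position: [0.519, 0.053, 0.2141]
tool_rot: [-2.007, 0.398, 2.005]
ft_force: [0.2, 0.7, 0.8]
grip_width: 0.299
```

```bash
python3 w.py
```

```text
tz -0.013 jaw -112.5 F [0.2 0.7 0.8] q7 -2.15 jt7 0.553 [0.519  0.053  0.2141] 30.075 0.299
```

>>> {"name": "step_arm", "arguments": {
  "increments": [0, 0, 0, 0, 0, 0, 0, 0, 0, 0, 0, 0, 0, 0, 0, -0.14, 0, 0, 0, 0, 0, 0, 0, 0],
  "fingers": 40
}}

```text
time: 30.58
position: [0.5184, 0.053, 0.2138]
tool_rot: [-2.085, 0.268, 2.085]
ft_force: [0.1, -0.7, -0.9]
grip_width: 0.399
```

>>> {"name": "step_arm", "arguments": {
  "increments": [0, 0, 0, 0, 0, 0, 0, 0, 0, 0, 0, 0, 0, 0, 0, 0, 0, 0],
  "fingers": 0,
  "force": 25
}}

```text
time: 30.95
position: [0.5184, 0.053, 0.2138]
tool_rot: [-2.086, 0.267, 2.086]
ft_force: [0.3, -0.8, 0.4]
grip_width: 0.289
```

```bash
python3 w.py
```

```text
tz 0.008 jaw -104.6 F [ 0.3 -0.8  0.4] q7 -2.02 jt7 -0.011 [0.5184 0.053  0.2138] 30.95 0.289
```

>>> {"name": "step_arm", "arguments": {
  "increments": [0, 0, 0, 0, 0, 0, 0, 0, 0, 0, 0, 0]
}}

```text
time: 31.2
position: [0.5184, 0.053, 0.2138]
tool_rot: [-2.086, 0.267, 2.086]
ft_force: [0.3, 0.5, -0.3]
grip_width: 0.288
```

```bash
python3 w.py
```

```text
tz 0.006 jaw -104.6 F [ 0.3  0.5 -0.3] q7 -2.02 jt7 -0.005 [0.5184 0.053  0.2138] 31.2 0.288
```

>>> {"name": "step_arm", "arguments": {
  "increments": [0, 0, 0, 0.08, 0, 0, 0, 0, 0, 0, 0, 0]
}}

```text
time: 31.45
position: [0.5184, 0.053, 0.2138]
tool_rot: [-2.041, 0.344, 2.041]
ft_force: [0.1, 0.3, 0.6]
grip_width: 0.287
```

```bash
python3 w.py
```

```text
tz -0.019 jaw -109.1 F [0.1 0.3 0.6] q7 -2.10 jt7 -0.276 [0.5184 0.053  0.2138] 31.45 0.287
```

>>> {"name": "step_arm", "arguments": {
  "increments": [0, 0, 0, 0.08, 0, 0, 0, 0, 0, 0, 0, 0]
}}

```text
time: 31.7
position: [0.5184, 0.053, 0.2138]
tool_rot: [-1.995, 0.417, 1.994]
ft_force: [-0.3, -0.2, 0.3]
grip_width: 0.287
```

```bash
python3 w.py
```

```text
tz 0.037 jaw -113.6 F [-0.3 -0.2  0.3] q7 -2.18 jt7 -0.275 [0.5184 0.053  0.2138] 31.7 0.287
```

>>> {"name": "step_arm", "arguments": {
  "increments": [0, 0, 0, 0.1, 0, 0, 0, 0, 0, 0, 0, 0]
}}

```text
time: 31.95
position: [0.5184, 0.053, 0.2138]
tool_rot: [-1.935, 0.505, 1.935]
ft_force: [0.7, 0.1, -0.6]
grip_width: 0.292
```

```bash
python3 w.py
```

```text
tz 0.360 jaw -119.2 F [ 0.7  0.1 -0.6] q7 -2.27 jt7 -0.719 [0.5184 0.053  0.2138] 31.95 0.292
```

>>> {"name": "step_arm", "arguments": {
  "increments": [0, 0, 0, 0.1, 0, 0, 0, 0, 0, 0, 0, 0]
}}

```text
time: 32.2
position: [0.5183, 0.0531, 0.2139]
tool_rot: [-1.873, 0.59, 1.873]
ft_force: [-0.1, -0.1, 0.2]
grip_width: 0.297
```

```bash
python3 w.py
```

```text
tz 0.591 jaw -124.9 F [-0.1 -0.1  0.2] q7 -2.37 jt7 -0.896 [0.5183 0.0531 0.2139] 32.2 0.297
```

>>> {"name": "step_arm", "arguments": {
  "increments": [0, 0, 0, -0.06, 0, 0, 0, 0, 0, 0, 0, 0, 0, 0, 0, -0.11, 0, 0, 0, 0, 0, 0, 0, 0],
  "fingers": 42
}}

```text
time: 32.7
position: [0.5183, 0.0529, 0.2138]
tool_rot: [-1.974, 0.447, 1.975]
ft_force: [0.2, -0.3, -0.8]
grip_width: 0.416
```

```bash
python3 w.py; python3 -c "
from h import *
snap('side','s12.png');snap('top','t12.png')
b=cv2.imread('pics/s12.png')[60:200,210:350]
a=cv2.imread('pics/t12.png')[150:275,335:465]
cv2.imwrite('pics/z12.png',np.hstack([cv2.resize(b,(400,400),interpolation=2),cv2.resize(a,(400,400),interpolation=2)]))
for c in('side','top'): print(spot(c,'crank_hub'),spot(c,'knob_centre'))
"
```

```text
tz 0.075 jaw -115.5 F [ 0.2 -0.3 -0.8] q7 -2.21 jt7 0.378 [0.5183 0.0529 0.2138] 32.7 0.416
[(0.68, array([0.5097, 0.0534, 0.2302]))] [(0.89, array([0.456 , 0.0715, 0.2339]))]
[(0.45, array([0.5166, 0.0537, 0.2284]))] [(0.72, array([0.4558, 0.0708, 0.2315]))]
```

View pics/z12.png

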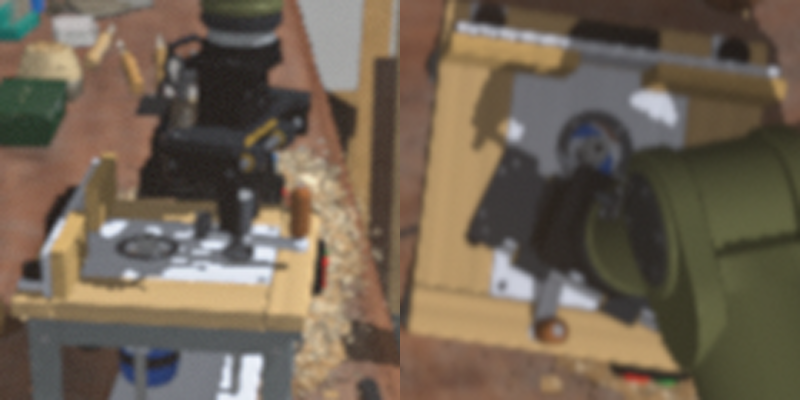

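>>> {"name": "step_arm", "arguments": {
  "increments": [0, 0, 0, -0.14, 0, 0, 0, 0, 0, 0, 0, 0]
}}

```text
time: 33.25
position: [0.5184, 0.053, 0.2138]
tool_rot: [-2.057, 0.317, 2.057]
ft_force: [0.5, 0.2, -0.2]
grip_width: 0.418
```

>>> {"name": "step_arm", "arguments": {
  "increments": [0, 0, 0, 0, 0, 0, 0, 0, 0, 0, 0, 0, 0, 0, 0, 0, 0, 0, 0, 0, 0, 0, 0, 0],
  "fingers": 0,
  "force": 20
}}

```text
time: 33.75
position: [0.5184, 0.0531, 0.2138]
tool_rot: [-2.058, 0.315, 2.057]
ft_force: [0.8, 0.7, 0.1]
grip_width: 0.272
```

```bash
python3 w.py
```

```text
tz 0.073 jaw -107.4 F [0.8 0.7 0.1] q7 -2.07 jt7 -0.059 [0.5184 0.0531 0.2138] 33.75 0.272
```

>>> {"name": "step_arm", "arguments": {
  "increments": [-0.3, 0, 0, 0, 0, 0, -0.5, 0, 0, 0, 0, 0, -0.7, 0, 0, 0, 0, 0, -1, 0, 0, 0, 0, 0],
  "force": 35
}}

```text
time: 34.25
position: [0.5178, 0.0526, 0.2393]
tool_rot: [-2.056, 0.317, 2.06]
ft_force: [-0.7, -1.1, -3.4]
grip_width: 0.275
```

```bash
python3 w.py
```

```text
tz 0.019 jaw -107.4 F [-0.7 -1.1 -3.4] q7 -2.06 jt7 -0.026 [0.5178 0.0526 0.2393] 34.25 0.275
```

>>> {"name": "step_arm", "arguments": {
  "increments": [-2, 0, 0, 0, 0, 0, -2.5, 0, 0, 0, 0, 0, -2, 0, 0, 0, 0, 0, 0, 0, 0, 0, 0, 0]
}}

```text
time: 34.75
position: [0.5193, 0.053, 0.3068]
tool_rot: [-2.062, 0.316, 2.053]
ft_force: [-0.3, 0.6, -3.3]
grip_width: 0.275
```

```bash
python3 w.py; python3 -c "
from h import *
s,R=st()
snap('side','s13.png')
for n in ('crank_tip','crank_hub','knob_centre'): print(n,spot('side',n))
b=cv2.imread('pics/s13.png')[60:200,210:350]
cv2.imwrite('pics/z13.png',cv2.resize(b,(560,560),interpolation=2))
"
```

```text
tz 0.020 jaw -107.4 F [-0.3  0.6 -3.3] q7 -2.05 jt7 0.010 [0.5193 0.053  0.3068] 34.75 0.275
t 34.75 pos [0.5193 0.053  0.3068] grip 0.2752657903380426 F [-0.3  0.6 -3.3]
[[ 0.004 -0.3   -0.954]
 [-0.001 -0.954  0.3  ]
 [-1.    -0.001 -0.004]]
q [ 0.446  0.044 -0.615  1.615  0.027  1.486 -2.046]
crank_tip [(0.97, array([0.5205, 0.0589, 0.2157]))]
crank_hub [(0.77, array([0.512 , 0.0493, 0.3224]))]
knob_centre [(0.65, array([0.4542, 0.0705, 0.3292]))]
```

View pics/z13.png

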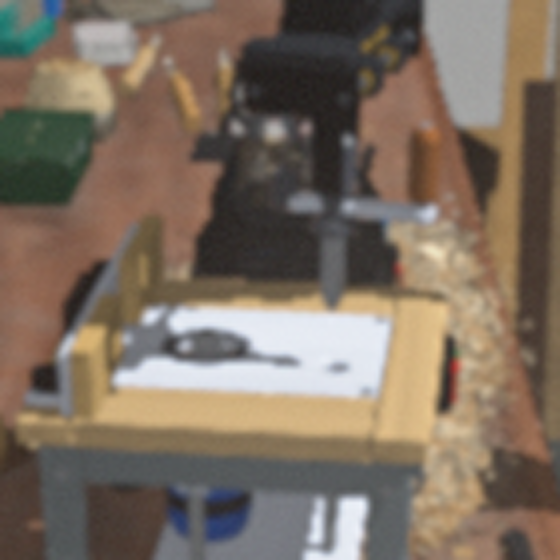

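>>> {"name": "step_arm", "arguments": {
  "increments": [0, 0, 0, -0.16, 0, 0, 0, 0, 0, -0.17, 0, 0, 0, 0, 0, -0.17, 0, 0, 0, 0, 0, -0.17, 0, 0, 0, 0, 0, -0.17, 0, 0, 0, 0, 0, -0.17, 0, 0, 0, 0, 0, -0.17, 0, 0, 0, 0, 0, -0.17, 0, 0, 0, 0, 0, -0.17, 0, 0, 0, 0, 0, -0.17, 0, 0, 0, 0, 0, -0.17, 0, 0, 0, 0, 0, -0.17, 0, 0]
}}

```text
time: 36.45
position: [0.5178, 0.0528, 0.3028]
tool_rot: [1.089, 1.282, -1.092]
ft_force: [0.1, -0.9, -2.9]
grip_width: 0.273
```

```bash
python3 w.py; python3 -c "
from h import *
s,R=st();print(R.T@(np.array([.430,.3695,.3068])-s['position'])*100)"
```

```text
tz 0.044 jaw 9.2 F [ 0.1 -0.9 -2.9] q7 -0.01 jt7 -1.419 [0.5178 0.0528 0.3028] 36.45 0.273
t 36.45 pos [0.5178 0.0528 0.3028] grip 0.2733246020976718 F [ 0.1 -0.9 -2.9]
[[-0.002  0.987  0.16 ]
 [-0.     0.16  -0.987]
 [-1.    -0.002 -0.   ]]
q [ 0.497  0.05  -0.669  1.619  0.031  1.485 -0.014]
[ -0.38511533  -3.60043962 -32.66503573]
```

>>> {"name": "step_arm", "arguments": {
  "increments": [0, -0.35, -3, 0, 0, 0, 0, -0.45, -4.2, 0, 0, 0, 0, -0.5, -4.5, 0, 0, 0, 0, -0.5, -4.6, 0, 0, 0, 0, -0.5, -4.6, 0, 0, 0, 0, -0.5, -4.5, 0, 0, 0, 0, -0.45, -4.2, 0, 0, 0, 0, -0.35, -3.05, 0, 0, 0, 0, 0, 0, 0, 0, 0, 0, 0, 0, 0, 0, 0]
}}

```text
time: 37.7
position: [0.4327, 0.3689, 0.303]
tool_rot: [1.093, 1.278, -1.096]
ft_force: [-0.7, 0.4, -4.6]
grip_width: 0.27
```

```bash
python3 w.py; python3 -c "
from h import *
s,R=st();print(R.T@(np.array([.430,.3695,.185])-s['position'])*100)
a=snap('top','t14.png')[150:275,335:465,::-1]
cv2.imwrite('pics/z14.png',cv2.resize(a,None,fx=4.5,fy=4.5,interpolation=2))"
```

```text
tz 0.020 jaw 8.8 F [-0.7  0.4 -4.6] q7 -0.73 jt7 -0.003 [0.4327 0.3689 0.303 ] 37.7 0.27
t 37.7 pos [0.4327 0.3689 0.303 ] grip 0.26958159397305814 F [-0.7  0.4 -4.6]
[[-0.001  0.988  0.154]
 [-0.002  0.154 -0.988]
 [-1.    -0.001  0.002]]
q [ 0.054  0.222 -0.944  1.503  0.18   1.51  -0.735]
[11.80188749 -0.24839904 -0.12320355]
```

View pics/z14.png

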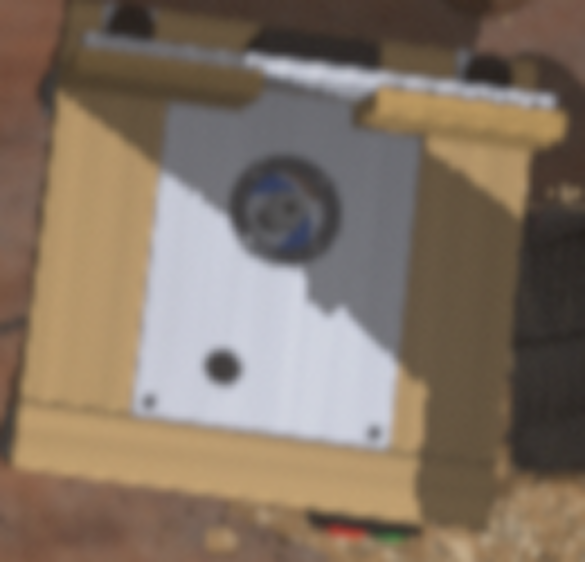

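>>> {"name": "step_arm", "arguments": {
  "increments": [3, -0.25, -0.1, 0, 0, 0, 4, 0, 0, 0, 0, 0, 4, 0, 0, 0, 0, 0, 2.3, 0, 0, 0, 0, 0, 0, 0, 0, 0, 0, 0, 0, 0, 0, 0, 0, 0]
}}

```text
time: 38.5
position: [0.4308, 0.3704, 0.172]
tool_rot: [1.096, 1.277, -1.094]
ft_force: [0.3, -0.1, -3.0]
grip_width: 0.271
```

```bash
python3 w.py; python3 -c "
from h import *
s,R=st()
snap('side','s15.png')
for n in ('crank_tip','crank_hub','knob_centre','park_hole'): print(n,spot('side',n))
b=cv2.imread('pics/s15.png')[200:290,290:370]
cv2.imwrite('pics/z15.png',cv2.resize(b,None,fx=6.5,fy=6.5,interpolation=2))
"
```

```text
tz -0.015 jaw 8.8 F [ 0.3 -0.1 -3. ] q7 -0.79 jt7 0.003 [0.4308 0.3704 0.172 ] 38.5 0.271
t 38.5 pos [0.4308 0.3704 0.172 ] grip 0.27092331507435025 F [ 0.3 -0.1 -3. ]
[[ 0.001  0.988  0.153]
 [ 0.001  0.153 -0.988]
 [-1.     0.002 -0.   ]]
q [ 0.031  0.295 -0.923  1.703  0.246  1.265 -0.792]
crank_tip [(0.6, array([0.4279, 0.3731, 0.0844]))]
crank_hub [(0.55, array([0.4274, 0.3653, 0.187 ]))]
knob_centre [(0.87, array([0.4395, 0.3105, 0.1906]))]
park_hole [(0.93, array([0.4271, 0.3693, 0.0639]))]
```

View pics/z15.png

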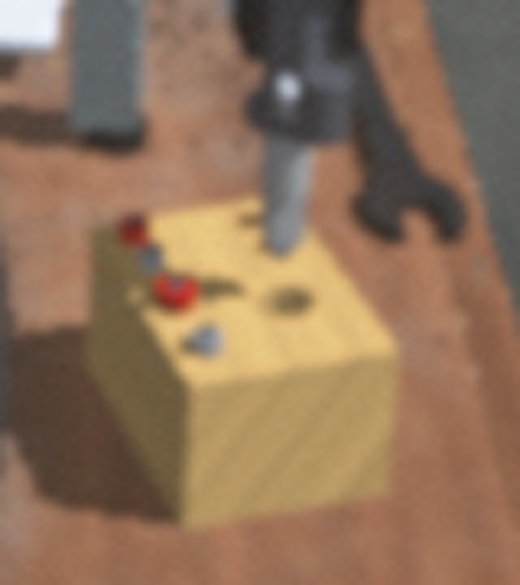

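```bash
python3 -c "
from h import *
print(back('side',332.8,237.9,.0834),back('side',334.4,245.8,.064), proj('side',np.array([.4283,.371,.0834])),proj('side',np.array([.4283,.371,.064])))"
```

```text
[0.4292 0.3681 0.0834] [0.4248 0.3731 0.064 ] [333.29463737 238.55363347] [332.84618716 245.32537158]
```

```bash
python3 -c "
from h import *
im=cv2.imread('pics/s15.png'); b=im[228:256,318:348]
cv2.imwrite('pics/z16.png',cv2.resize(b,None,fx=20,fy=20,interpolation=0))
"
```

```text
(no output)
```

View pics/z16.png

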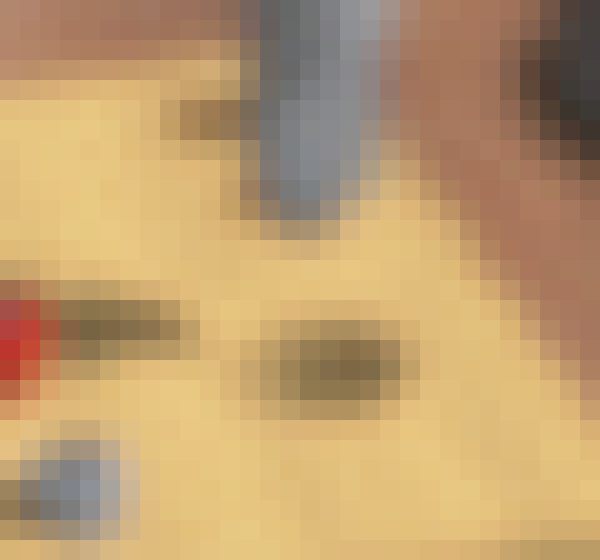

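>>> {"name": "step_arm", "arguments": {
  "increments": [1, -0.25, -0.1, 0, 0, 0, 1, 0, 0, 0, 0, 0, 1, 0, 0, 0, 0, 0, 0, 0, 0, 0, 0, 0]
}}

```text
time: 39.25
position: [0.4268, 0.3706, 0.1395]
tool_rot: [1.093, 1.279, -1.096]
ft_force: [-0.6, -0.2, -3.6]
grip_width: 0.275
```

>>> {"name": "step_arm", "arguments": {
  "increments": [1, 0, 0, 0, 0, 0, 0, 0, 0, 0, 0, 0]
}}

```text
time: 39.5
position: [0.4268, 0.3707, 0.1299]
tool_rot: [1.093, 1.279, -1.096]
ft_force: [-0.1, -0.1, -2.9]
grip_width: 0.268
```

```bash
python3 w.py
```

```text
tz -0.030 jaw 8.9 F [-0.1 -0.1 -2.9] q7 -0.82 jt7 -0.025 [0.4268 0.3707 0.1299] 39.5 0.268
```

>>> {"name": "step_arm", "arguments": {
  "increments": [0.7, 0.15, 0, 0, 0, 0, 0.7, 0, 0, 0, 0, 0, 0.5, 0, 0, 0, 0, 0, 0, 0, 0, 0, 0, 0]
}}

```text
time: 40.0
position: [0.4283, 0.3711, 0.1112]
tool_rot: [1.093, 1.279, -1.095]
ft_force: [-0.1, -0.2, -2.9]
grip_width: 0.27
```

>>> {"name": "step_arm", "arguments": {
  "increments": [0.5, 0, 0, 0, 0, 0, 0.5, 0, 0, 0, 0, 0, 0.3, 0, 0, 0, 0, 0, 0, 0, 0, 0, 0, 0]
}}

```text
time: 40.5
position: [0.4284, 0.3713, 0.0985]
tool_rot: [1.094, 1.279, -1.095]
ft_force: [0.0, -0.6, -3.0]
grip_width: 0.273
```

```bash
python3 w.py
```

```text
tz 0.044 jaw 8.9 F [ 0.  -0.6 -3. ] q7 -0.85 jt7 -0.008 [0.4284 0.3713 0.0985] 40.5 0.273
```

Nearly down, no side force. A few more mm until contact, then release.

>>> {"name": "step_arm", "arguments": {
  "increments": [0.2, 0, 0, 0, 0, 0, 0.15, 0, 0, 0, 0, 0, 0, 0, 0, 0, 0, 0]
}}

```text
time: 40.88
position: [0.4286, 0.3714, 0.0953]
tool_rot: [1.094, 1.278, -1.094]
ft_force: [-0.4, -0.2, -3.5]
grip_width: 0.273
```

>>> {"name": "step_arm", "arguments": {
  "increments": [0.1, 0, 0, 0, 0, 0, 0, 0, 0, 0, 0, 0]
}}

```text
time: 41.12
position: [0.4287, 0.3717, 0.095]
tool_rot: [1.094, 1.278, -1.094]
ft_force: [-1.0, -0.4, 3.2]
grip_width: 0.272
```

Collar is on the block. Open and lift.

>>> {"name": "step_arm", "arguments": {
  "increments": [-0.05, 0, 0, 0, 0, 0, 0, 0, 0, 0, 0, 0, 0, 0, 0, 0, 0, 0, 0, 0, 0, 0, 0, 0, -1, 0, 0, 0, 0, 0, -3, 0, 0, 0, 0, 0, -5, 0, 0, 0, 0, 0, -5, 0, 0, 0, 0, 0, -3, 0, 0, 0, 0, 0],
  "fingers": 55
}}

```text
time: 42.25
position: [0.429, 0.3724, 0.2684]
tool_rot: [1.097, 1.277, -1.091]
ft_force: [-0.2, -0.0, -0.7]
grip_width: 0.549
```

>>> {"name": "step_arm", "arguments": {
  "increments": [0, 2, 4, 0, 0, 0, 0, 2, 5, 0, 0, 0, 0, 2, 5, 0, 0, 0, 0, 1, 5, 0, 0, 0, 0, 0, 5, 0, 0, 0, 0, 0, 5, 0, 0, 0, 0, 0, 0, 0, 0, 0, 0, 0, 0, 0, 0, 0]
}}

```text
time: 43.25
position: [0.5425, 0.0965, 0.2654]
tool_rot: [1.095, 1.279, -1.093]
ft_force: [0.1, 0.7, 0.0]
grip_width: 0.547
```

```bash
python3 w.py; python3 -c "
from h import *
snap('side','s17.png');snap('top','t17.png')
for c in('side','top'):
  for n in ('crank_hub','knob_centre','park_hole'): print(n,spot(c,n))
b=cv2.imread('pics/s17.png')[200:290,290:370]
a=cv2.imread('pics/t17.png')[222:292,220:310]
cv2.imwrite('pics/z17.png',np.hstack([cv2.resize(b,(390,390),interpolation=2),cv2.resize(a,(400,390),interpolation=2)]))
cv2.imwrite('pics/z17b.png',cv2.resize(cv2.imread('pics/s17.png')[110:185,210:330],None,fx=6,fy=6,interpolation=2))
"
```

```text
tz 0.021 jaw 8.9 F [0.1 0.7 0. ] q7 -0.15 jt7 0.008 [0.5425 0.0965 0.2654] 43.25 0.547
crank_hub [(0.69, array([0.4229, 0.3672, 0.1111]))]
knob_centre [(0.96, array([0.4382, 0.3128, 0.1149]))]
park_hole [(0.64, array([0.4278, 0.3717, 0.0624]))]
crank_hub [(0.69, array([0.4296, 0.3711, 0.1081]))]
knob_centre [(0.66, array([0.438 , 0.309 , 0.1138])), (0.42, array([0.3585, 0.1061, 0.0006]))]
park_hole [(0.74, array([0.4268, 0.3708, 0.0634]))]
```

View pics/z17.png

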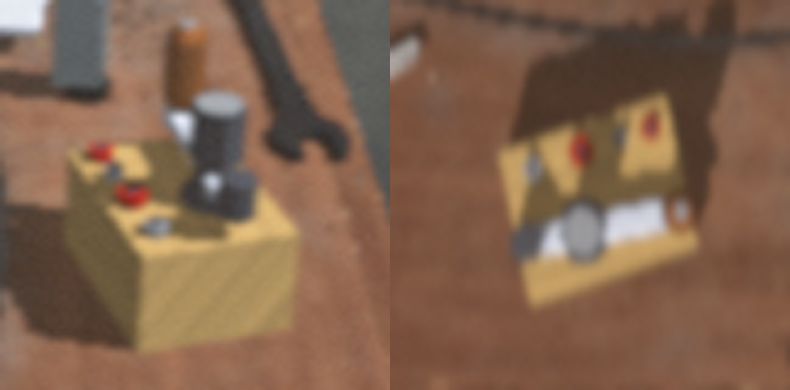

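View pics/z17b.png

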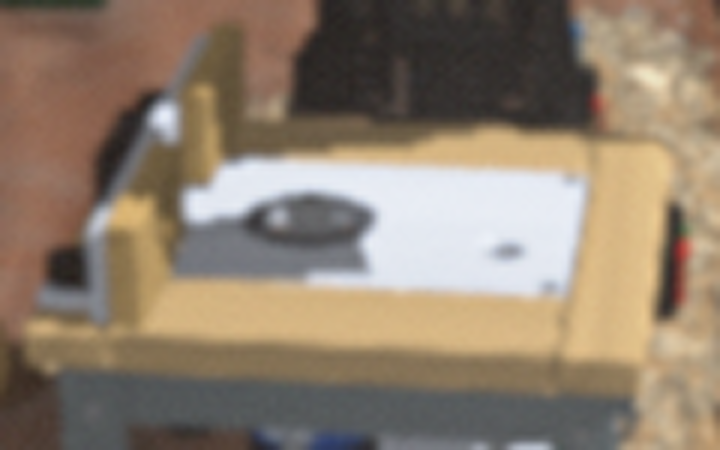

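View pics/t17.png

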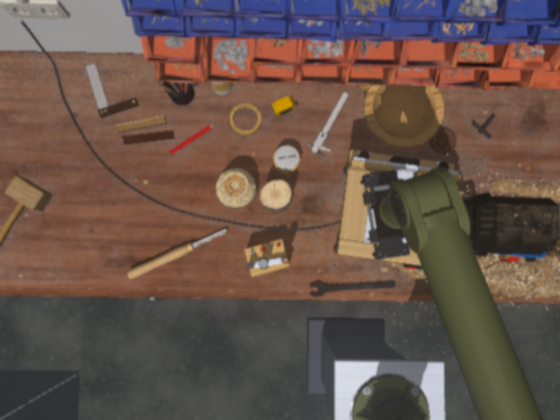

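>>> {"name": "step_arm", "arguments": {
  "increments": [-4, -4, -4.5, 0, 0, 0, 0, -4, -4.5, 0, 0, 0, 0, 0, -4.5, 0, 0, 0, 0, 0, 0, 0, 0, 0]
}}

```text
time: 44.15
position: [0.4471, 0.2159, 0.3001]
tool_rot: [1.089, 1.281, -1.087]
ft_force: [0.3, 0.2, 0.6]
grip_width: 0.548
```

```bash
python3 w.py; python3 -c "
from h import *
snap('side','s18.png');snap('top','t18.png')
R=lambda f,a:cv2.resize(cv2.imread('pics/'+f)[a[0]:a[1],a[2]:a[3]],(390,290),interpolation=2)
A=(135,165,240,280);B=(180,215,375,422)
cv2.imwrite('pics/z18.png',np.vstack([np.hstack([R('s0.png' if 0 else 'side0.png',A),R('s18.png',A)]),np.hstack([R('top0.png',B),R('t18.png',B)])]))
c=[.612,.031]
for z in (.163,.187): print(z,proj('side',np.array([*c,z])),proj('top',np.array([*c,z])))
"
```

```text
tz -0.020 jaw 9.3 F [0.3 0.2 0.6] q7 -0.32 jt7 -0.284 [0.4471 0.2159 0.3001] 44.15 0.548
0.163 [259.65899597 151.82055881] [390.77655796 195.75343709]
0.187 [259.49193994 144.07249243] [393.07882452 194.51595741]
```

View pics/z18.png

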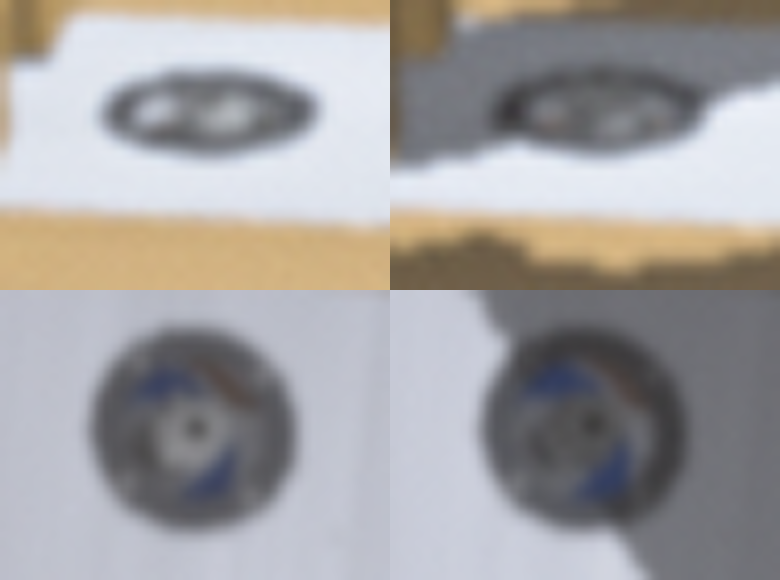

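```bash
python3 -c "
from bench import ctrl
print(ctrl.close_job())"
```

```text
the job is handed in; nothing more can be done
None
```

The crank is back in its hole in the block and the router is wound up to its stop; I handed the job in at about 44 s of the 72 s allowed. No verdict is reported, so this rests on my own checks.

**What I did**
1. I took the crank from the block and lowered it through the plate onto the socket's rim, pressing with about 14 N at most.
2. I turned it anticlockwise until the square dropped in. The first drop stuck after about 2.5 mm, and a small turn back freed it. It then went down to the socket floor, about 50 mm below the plate by the arm's readings.
3. I wound it clockwise about one turn, with one regrip.
4. I lifted it out, put it back in the block and let go.

**What the last checks showed**
- **Stop:** the winding torque rose from about 0.1 to 0.5–0.6 N m at the stop, and did so again when I repeated it. The first time, the hub slipped slightly in the jaws, so I backed off and regripped.
- **Router height:** the collet moved about 1 pixel in the top picture. That fits roughly 8–10 mm of rise, or about one turn, but it is too coarse to confirm the 0.5 mm limit. The stop torque is the better evidence.
- **Crank:** it stands upright and released in the block, collar down, with the knob on the opposite side from where it started. The two cameras' estimates of its position differ by up to about 7 mm. The arm's position at release was within about 2 mm of where I first gripped the crank.
- **Other things:** in the last pictures nothing else on the bench appeared to have moved, judged by eye only. The gripper was clear of everything.

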